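# Recharge the office water filter

## Robot

A 6-joint arm with a two-finger parallel gripper is mounted at the origin on the work surface. World frame = base frame: x ahead of the robot, y to its left, z up, the work surface at z = 0. Lengths are in m, angles in rad, forces in N, time in s.
With the tool pointing down it reaches from about 0.325 to 0.9 m from the base axis. Payload 3.5 kg.
Tool frame: the origin (TCP) lies between the finger pads; the fingertips stand 14 mm ahead of it and the grasp point (between the pads) lies 5 mm behind it (robot.tip_extent is the distance from the TCP to the fingertips, in m); z points along the fingers, y is the direction in which the jaws open and shut (so a half turn about z gives the same grasp; the last joint's range is limited). The gripper opens to 85 mm and grips with 20 to 120 N. Pads are 22 mm wide; open, the fingers measure 114 mm over their backs; the gripper's body (76 mm by 85 mm) begins 54 mm behind the grasp point. The pads swing forward as they close: fully open they stand 13 mm farther back than shut.
Start: joints at [-0.103, 0.276, -0.026, 1.268, 0, 1.467], TCP at [0.625, -0, 0.212] pointing down, gripper open.
Joint ranges: [-3.12, 3.12], [-0.85, 1.88], [-1.08, 1.24], [-1.95, 2.15], [-1.57, 1.53], [-3.14, 3.14]. Speed limits (rad/s): [2.57, 2.57, 3.14, 3.14, 3.14, 3.14].

## Interface

Orientations are given as a unit quaternion [w, x, y, z].
In Python, from workcell import robot gives the robot as it stands. The module is installed in compiled form; this text tells all that it offers.
- The arm moves only by the tool jog_arm, never from a script. Its argument "plan" is a list of rows, each a list of 3 entries, a list of its own where there are three numbers: the turn, a rotation vector about the tool's x, y, z in degrees, then the shift along the tool's x, y, z in m, then the opening in per cent of the stroke, from 0 (shut) to 100 (fully open). In form: [[[ax, ay, az], [x, y, z], gripper], ...]. A call has 1 to 20 rows; each row is the pose to reach, as a shift and turn from the pose measured when the call began, along the tool's axes at that moment; what a row does not reach only later rows make up. A row lasts 1/8 s, in which the tool goes at most 62.5 mm and 10.7 degrees, less where a joint would pass 70% of its speed; a pose out of reach is approached as far as the arm can. A call with a gripper value outside its range is refused whole. The fingers move at their own pace and stop on an object; "newtons" is the grip in N (left out, the last holds). Time passes only in rows, so rows that repeat a pose let the fingers close. It gives the time, the measured TCP pose, the force and the opening at its end, in the units of the state.
- robot.read_state(): the state, without advancing time (a new reading comes with each control period).
- robot.get_image(name): name is "scene" or "side" or "wrist"; returns a dict with "image" (420x560x3 uint8, blue, green, red), "K" (3x3 intrinsics, pixels), "dist_coeffs" ([k1, k2, p1, p2, k3] as OpenCV has them; the pictures are not rectified), "extrinsics" (4x4, takes a point from world to camera coordinates). Camera axes: x right, y down, z forward; pixel columns grow to the right and rows downward; lengths in m; the calibration is good to about 2 mm. A picture is of the moment at which its call begins. There is no depth.
- robot.hand_in(): hands the job in, once; it reports no verdict.
Trained networks look in the newest picture that a camera, given by its name, has taken for a name from the list of things; names that differ only in an ending like _2 or _b are one class to them, and where a whole thing is asked for, a point or a joint stands for the part that bears it (a point fixed in the world has none). Each returns a list of dicts, best first, with "confidence" (0 to 1); they miss things now and then, are a little off and sometimes report something else, mostly with a low value. They report only what shows in the picture. A call takes as long as a camera call. They do not tell look-alikes from the thing itself.
- robot.search_frame(thing, camera): "uv" ([column, row] in pixels, amid what is visible of it).
- robot.trace(thing, camera): "pixels" (420x560 bool, what is visible of it) and "uv" ([column, row] in pixels, amid what is visible of it).
- robot.mark_of(thing, camera): "uv" ([column, row] in pixels: a listed point, or the origin of a listed thing).
The state is a dict: "time": time; "joint_positions": joint angles; "qd": joint speeds; "joint_torque": joint torques, N m; "tcp_pos": TCP position; "eef_rot": TCP orientation; "force": force on the tool from outside, world axes, zero at the start; "wrist_torque": the same for the moment, N m; "finger_gap": finger opening in m.
Only numpy, scipy, OpenCV 4.12 (cv2) and the standard library are available. Lean on these libraries where they do the work, as an engineer would, in place of code of your own. Each camera call takes 0.05 s, during which the arm holds its last target.

## Task

Recharge the small countertop water filter: turn the feed valve fully shut, then lift the upper chamber off the tank by its blue handle, stand it centrally on the round mat, and lower every mineral ball from the white tray gently into the open tank, never letting one drop from high up. Then put the upper chamber back squarely on the tank, leave it standing there, and only after that open the feed valve half way, with the lever's pointer on the green mark (45 degrees). Keep the valve shut while the chamber is off the tank, keep the chamber upright, and leave the other things on the counter where they are.

Things in the scene. Friction and masses are not known exactly. Their poses are not given: they have to be found in the camera images.
- tank: lower tank of the filter, fixed to the counter: open steel cylinder, outer diameter 160, wall 4, height 85, inner floor 5 above the counter. Origin: centre of the underside, z up. A small black tap (look only) sticks out to 100 mm from the axis along its -x side, below 50 mm height
- chamber: upper chamber of the filter, loose, about 0.5 kg (0.4 to 0.6): open aluminium pot, outer diameter 156, height 65, flat underside, with a white filter candle (look only) inside and a rigid arched handle over it. It starts standing on the tank's rim. Origin: centre of its underside, z up; the handle's arch runs along its x axis
- chamber_handle (a point): centre of the chamber's blue grip bar, 120 above the chamber's underside and over its centre of mass: bar 84 long along the chamber's x axis, 16 wide (y), 16 high; free space 45 below the bar to the pot's rim level. Axes as the chamber's
- mat: round flat rubber mat with a blue top, diameter 172, 3 thick, fixed on the counter; origin at the centre of its underside
- feed_valve: brass quarter-turn feed valve fixed to the counter, spindle vertical, pipe along its y axis (120 long). A white disc of diameter 116, its top 62 above the counter, carries the marks: red = shut along the valve's +x axis, green = half open at 45 degrees, blue = full open along +y (counted counterclockwise from above). Origin: on the spindle axis at counter level
- lever_hub (a point): on the valve's spindle axis, 90 above the counter, at about mid height of the red lever. The lever is an upright bar 14 thick, its body from 71 to 101 above the counter, reaching 20 behind the axis and 42 in front, with a thin pointer to 53. Axes turn with the lever: its pointer looks along this point's +x, so the bar can be pinched across y right at the axis and turned
- valve_lever (a joint): opening angle of the valve lever in rad: 0 shut (pointer on red), 0.785 half open (green), 1.571 full open (blue); grows counterclockwise seen from above; stops at both ends; turns with about 0.12 N m of friction and stays where it is left
- tray: square white tray fixed on the counter, 170 x 170, floor 3 thick, lips 4 wide with tops 16 above the counter (lower than the balls' middles); origin at the centre of its underside
- ball1: mineral ball 1: terracotta-coloured ceramic ball, diameter 40, 0.04 to 0.08 kg, rolls; two to four of the four balls are present, starting in the white tray (centre 23 above the counter). Origin at its centre; orientation means nothing
- ball2: mineral ball 2: terracotta-coloured ceramic ball, diameter 40, 0.04 to 0.08 kg, rolls; two to four of the four balls are present, starting in the white tray (centre 23 above the counter). Origin at its centre; orientation means nothing
- ball3: mineral ball 3: terracotta-coloured ceramic ball, diameter 40, 0.04 to 0.08 kg, rolls; two to four of the four balls are present, starting in the white tray (centre 23 above the counter). Origin at its centre; orientation means nothing
- ball4: mineral ball 4: terracotta-coloured ceramic ball, diameter 40, 0.04 to 0.08 kg, rolls; two to four of the four balls are present, starting in the white tray (centre 23 above the counter). Origin at its centre; orientation means nothing
- mug: bystander: blue mug, radius 38, 90 high, handle along its +y; origin under its centre
- bottle: bystander: clear bottle, radius 30, 160 high; origin under its centre
- stapler: bystander: red and black stapler, 130 x 34, about 50 high; origin under its centre
- tape: bystander: black tape dispenser with yellow roll, 120 x 50, 71 high; origin under its centre
- pen_cup: bystander: grey pen cup, radius 36, 95 high, pens to 140; origin under its centre
- box_clips: bystander: cardboard box of clips, 70 x 50 x 28; origin under its centre
Not all that is in view belongs to the job. Leave any turquoise look-alike of the tank alone. Leave any pink or yellow look-alike of the ball2 alone.

How it is judged:
By the outcome, as a careful person would: the job done as asked, in the order asked, and still so for the second after the job is handed in, with the robot touching nothing.
Of ball1, ball2, ball3, ball4 only 2 to 4 are there at a start; the rules pass over those that are not, and their reading is None.
At some moment in a run one of ball1, ball2, ball3, ball4 may be knocked a few centimetres aside while the robot is not near it.
It also fails if it takes over 210 s, if anything falls off the work surface, if the arm or the gripper's body presses on something with over 40 N, if the wrist force passes 120 N, or if a joint passes its speed limit or range.

## Working session

There is one attempt and no reset: what is moved stays moved. The work goes in short steps, Python scripts to look and compute and a tool call to move; the robot and the scene stay as the last step left them, time stands still between calls to the robot, and variables do not carry over. Pictures are saved under pics/ and viewed, and the job is handed in when it is done.

Besides the shell and the picture viewer there is one more tool, called after "Call:" by a JSON object that holds its "name" and its "arguments". jog_arm: Moves the arm, as the interface text tells. Its arguments: {"type":"object","properties":{"plan":{"type":"array","items":{"type":"array"}},"newtons":{"type":"number"}},"required":["plan"]}

```bash
mkdir -p pics; python3 - <<'E'
from workcell import robot
import cv2,json
s=robot.read_state()
for k,v in s.items(): print(k,v)
for n in ["scene","side","wrist"]:
    d=robot.get_image(n); cv2.imwrite(f"pics/{n}0.png",d["image"])
    print(n,d["K"].tolist(),d["dist_coeffs"],d["extrinsics"].round(4).tolist())
E
```

```text
time 0.0
joint_positions [-1.03431238e-01  2.77121821e-01 -2.79041675e-02  1.26801366e+00
  7.02653644e-06  1.46741478e+00]
qd [ 9.30992897e-04 -3.20694461e-05 -2.01115509e-03 -6.13726564e-04
  9.43425217e-04 -5.65075617e-04]
joint_torque [-1.23772923e-03 -4.45513523e+01  2.95201170e+01  1.64704624e-02
 -2.18722530e-04 -1.59438730e-05]
tcp_pos [6.24162340e-01 5.96644879e-05 2.10555735e-01]
eef_rot [-8.72980683e-04  7.07123906e-01  7.07088766e-01 -7.04300677e-04]
force [ 0.74467976 -0.64989321  0.35395757]
wrist_torque [0.01087547 0.08593197 0.00493579]
finger_gap 0.08541631972735372
scene [[431.69437211855285, 0.0, 282.66153078052923], [0.0, 431.69437211855285, 213.00670975894238], [0.0, 0.0, 1.0]] [0.03056593 0.         0.         0.         0.        ] [[0.4867, 0.8734, 0.016, -0.2741], [0.495, -0.2606, -0.8289, -0.1427], [-0.7198, 0.4114, -0.5592, 1.5345], [0.0, 0.0, 0.0, 1.0]]
side [[518.6772067492103, 0.0, 272.41750134761696], [0.0, 518.6772067492103, 203.47591267350066], [0.0, 0.0, 1.0]] [-0.06025902  0.          0.          0.          0.        ] [[-0.7426, -0.6695, -0.0169, 0.4007], [-0.353, 0.4127, -0.8397, 0.2864], [0.5692, -0.6176, -0.5428, 1.0499], [0.0, 0.0, 0.0, 1.0]]
wrist [[366.0160281888939, 0.0, 277.2286320713711], [0.0, 366.0160281888939, 208.54050035208095], [0.0, 0.0, 1.0]] [0.00238636 0.         0.         0.         0.        ] [[1.0, 0.0005, -0.0026, -0.6236], [0.0013, -0.9511, 0.3089, -0.0412], [-0.0023, -0.3089, -0.9511, 0.3796], [0.0, 0.0, 0.0, 1.0]]
```

View pics/scene0.png

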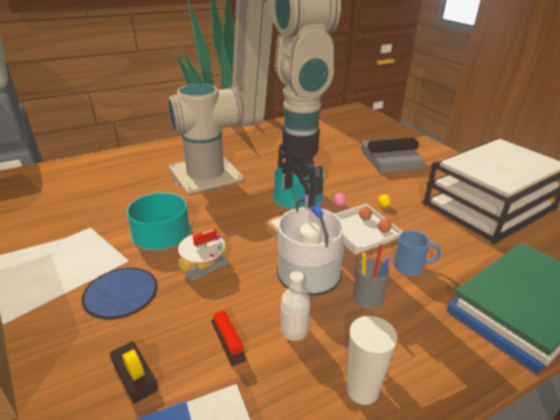

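View pics/side0.png

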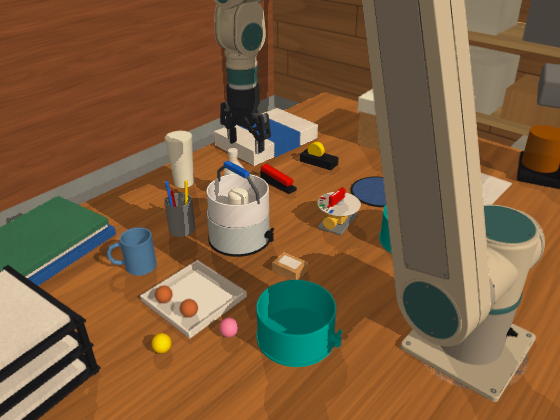

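View pics/wrist0.png

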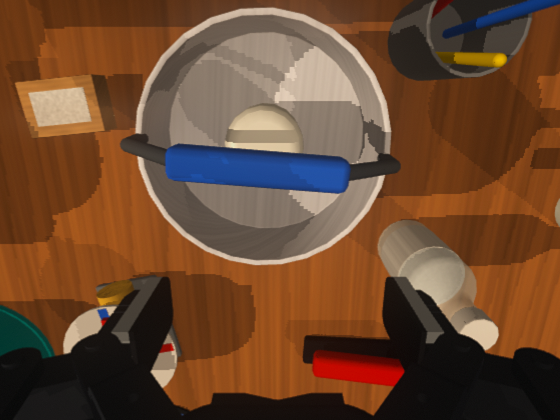

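```bash
cat > h.py <<'E'
from workcell import robot
import cv2,numpy as np
from scipy.spatial.transform import Rotation as R
def ray(d,uv):
    p=cv2.undistortPoints(np.array([[uv]],float),d["K"],d["dist_coeffs"])[0,0]
    E=d["extrinsics"]; Rm=E[:3,:3]; c=-Rm.T@E[:3,3]; v=Rm.T@np.array([p[0],p[1],1]); return c,v/np.linalg.norm(v)
def onz(d,uv,z):
    c,v=ray(d,uv); return c+v*(z-c[2])/v[2]
def tri(rs):
    A=sum(np.eye(3)-np.outer(v,v) for c,v in rs); b=sum((np.eye(3)-np.outer(v,v))@c for c,v in rs)
    p=np.linalg.solve(A,b); return p,[np.linalg.norm((np.eye(3)-np.outer(v,v))@(p-c)) for c,v in rs]
def proj(d,P):
    E=d["extrinsics"]; q,_=cv2.projectPoints(np.array(P,float).reshape(-1,3),cv2.Rodrigues(E[:3,:3])[0],E[:3,3],d["K"],d["dist_coeffs"]); return q.reshape(-1,2)
def tool():
    s=robot.read_state(); q=s["eef_rot"]; return s["tcp_pos"],R.from_quat([q[1],q[2],q[3],q[0]]),s
def go(target,Rt=None):
    "shift and turn (tool axes) to reach world target"
    p,r,s=tool(); sh=r.inv().apply(np.array(target)-p)
    t=(r.inv()*Rt).as_rotvec(degrees=True) if Rt is not None else None
    return sh.round(4),t
def down(yaw):
    "tool down with jaw (y) axis at world angle yaw"
    y=np.array([np.cos(yaw),np.sin(yaw),0]); z=np.array([0,0,-1.]); x=np.cross(y,z); return R.from_matrix(np.c_[x,y,z])
E
python3 - <<'E'
from h import *
D={n:robot.get_image(n) for n in ["scene","side","wrist"]}
for n,zz in [("tank",0),("chamber",.085),("chamber_handle",.205),("mat",0),("feed_valve",0),("lever_hub",.09),("tray",0),("ball1",.023),("mug",0),("bottle",0),("stapler",0),("tape",0),("pen_cup",0),("box_clips",0)]:
    print(n)
    for c in D:
        for m in robot.mark_of(n,c)[:4]:
            print("  ",c,np.round(m["uv"],1),round(m["confidence"],2),onz(D[c],m["uv"],zz).round(3))
E
```

```text
tank
   scene [310.2 273.6] 0.96 [0.625 0.046 0.   ]
   scene [296.8 194.9] 0.75 [0.279 0.211 0.   ]
   scene [161.6 233.8] 0.61 [ 0.282 -0.238  0.   ]
   scene [358.3 230.3] 0.5 [0.533 0.27  0.   ]
   side [238.2 235.6] 0.92 [0.622 0.045 0.   ]
   side [294.4 336.3] 0.84 [0.282 0.218 0.   ]
chamber
   scene [308.4 245.4] 0.91 [0.614 0.043 0.085]
   side [239.7 212. ] 0.91 [0.605 0.049 0.085]
   side [287.9 269.7] 0.68 [0.366 0.14  0.085]
   side [340.5 191.7] 0.62 [ 0.469 -0.197  0.085]
   wrist [263.7 136. ] 0.58 [0.614 0.044 0.085]
chamber_handle
   scene [312.1 205.1] 0.88 [0.618 0.043 0.205]
   side [232.7 169.9] 0.82 [0.617 0.053 0.205]
   wrist [259.  169.2] 0.9 [0.616 0.043 0.205]
mat
   scene [119.2 292. ] 0.78 [ 0.464 -0.393  0.   ]
   side [379.2 190.4] 0.82 [ 0.462 -0.394  0.   ]
feed_valve
   scene [202.2 264. ] 0.77 [ 0.461 -0.183  0.   ]
   side [334.7 220.4] 0.63 [ 0.47  -0.179  0.   ]
lever_hub
   scene [203.1 236.5] 0.88 [ 0.465 -0.174  0.09 ]
   side [341.9 195.5] 0.53 [ 0.45  -0.177  0.09 ]
   wrist [399.4 241. ] 0.69 [ 0.726 -0.042  0.09 ]
tray
   scene [358.8 22
[... 739 characters left out ...]
 0.87 [ 0.754 -0.086  0.   ]
   wrist [400.  241.6] 0.97 [ 0.759 -0.081  0.   ]
stapler
   scene [228.2 341.6] 0.66 [ 0.724 -0.222  0.   ]
   side [277.3 183. ] 0.92 [ 0.724 -0.228  0.   ]
tape
   scene [135.3 374.9] 0.66 [ 0.711 -0.413  0.   ]
   side [316.  161.6] 0.82 [ 0.719 -0.415  0.   ]
   side [287.6 271. ] 0.65 [ 0.429  0.068 -0.   ]
   side [235.8 168.4] 0.16 [ 0.889 -0.21   0.   ]
pen_cup
   scene [369.1 296.7] 0.76 [0.761 0.127 0.   ]
   side [182.7 227.7] 0.8 [0.762 0.118 0.   ]
box_clips
   scene [278.4 230.5] 0.67 [0.424 0.063 0.   ]
   scene [366.7 212.7] 0.36 [0.471 0.35  0.   ]
   side [292.1 272.4] 0.89 [ 0.417  0.065 -0.   ]
   wrist [ 74.2 104.3] 0.59 [0.425 0.064 0.   ]
```

Call:
{"name": "jog_arm", "arguments": {"plan": [[[0, 0, 0], [-0.02, 0, -0.05], 100], [[0, 0, 0], [-0.25, -0.16, -0.06], 100], [[0, 0, 0], [-0.25, -0.16, -0.06], 100], [[0, 0, 0], [-0.25, -0.16, -0.06], 100], [[0, 0, 0], [-0.25, -0.16, -0.06], 100], [[0, 0, 0], [-0.25, -0.16, -0.06], 100], [[0, 0, 0], [-0.25, -0.16, -0.06], 100], [[0, 0, 0], [-0.25, -0.16, -0.06], 100]]}}

```text
time: 3.4
tcp_pos: [0.4653, -0.2496, 0.2717]
eef_rot: [-0.0, 0.707, 0.707, 0.0]
force: [0.7, 0.4, 0.1]
finger_gap: 0.0854
```

```bash
python3 - <<'E'
from h import *
print(tool()[0], tool()[2]["force"])
D={n:robot.get_image(n) for n in ["scene","side","wrist"]}
cv2.imwrite("pics/w1.png",D["wrist"]["image"])
for n,zz in [("feed_valve",0),("lever_hub",.09),("mat",0)]:
    print(n)
    for c in D:
        for m in robot.mark_of(n,c)[:4]:
            print("  ",c,np.round(m["uv"],1),round(m["confidence"],2),onz(D[c],m["uv"],zz).round(4))
E
```

```text
[ 0.46528586 -0.24960195  0.27173702] [0.69535244 0.37246792 0.11338422]
feed_valve
   scene [205.3 265.1] 0.63 [ 0.4684 -0.1776  0.    ]
   side [336.3 222. ] 0.87 [ 0.462  -0.1756  0.    ]
   wrist [276.   98.9] 0.62 [ 0.4638 -0.1807  0.    ]
lever_hub
   scene [200.4 238.6] 0.75 [ 0.4705 -0.1832  0.09  ]
   side [343.2 196.3] 0.61 [ 0.4452 -0.1757  0.09  ]
   wrist [272.  100.9] 0.79 [ 0.4606 -0.1804  0.09  ]
mat
   scene [119.7 291.2] 0.8 [ 0.4614 -0.3911  0.    ]
   side [380.5 190.7] 0.61 [ 0.4583 -0.3949  0.    ]
   wrist [273.5 262.9] 0.66 [ 0.4608 -0.3861  0.    ]
```

View pics/w1.png

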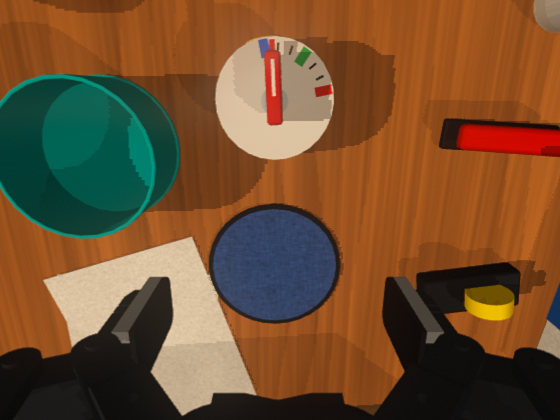

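```bash
python3 - <<'E'
from h import *
d=robot.get_image("wrist"); im=d["image"]
hsv=cv2.cvtColor(im,cv2.COLOR_BGR2HSV)
sub=np.zeros(im.shape[:2],bool); sub[30:165,210:340]=1
H,S,V=[hsv[...,i].astype(int) for i in range(3)]
def st(m,z,name):
    n,l,s,c=cv2.connectedComponentsWithStats((m&sub).astype(np.uint8))
    for i in range(1,n):
        if s[i,4]>12: 
            print(name,s[i,4],c[i].round(1),onz(d,c[i],z).round(4))
red=((H<6)|(H>174))&(S>150)&(V>90)
st(red,.062,"red@.062");st(red,.101,"red@.101")
st((H>45)&(H<80)&(S>80),.062,"green");st((H>100)&(H<130)&(S>80),.062,"blue")
# disc outline: white + contents
m=((S<60)&(V>90)|red)&sub
cs,_=cv2.findContours(cv2.morphologyEx(m.astype(np.uint8),cv2.MORPH_CLOSE,np.ones((9,9))),0,2)
c=max(cs,key=cv2.contourArea); P=np.array([onz(d,p[0],.062)[:2] for p in cv2.convexHull(c)])
A=np.c_[2*P,np.ones(len(P))]; x=np.linalg.lstsq(A,(P**2).sum(1),rcond=None)[0]; print("disc",x[:2],np.sqrt(x[2]+x[0]**2+x[1]**2))
# lever axis
n,l,s,c=cv2.connectedComponentsWithStats((red&sub).astype(np.uint8)); i=1+np.argmax(s[1:,4])
ys,xs=np.where(l==i); Q=np.array([onz(d,(a,b),.101)[:2] for a,b in zip(xs,ys)])
mu=Q.mean(0);w=np.linalg.svd(Q-mu,full_matrices=False)[2][0]; w*=np.sign(w[1]); print("lever",mu,np.degrees(np.arctan2(w[1],w[0])), (Q-mu)@w@np.zeros(1) if 0 else (((Q-mu)@w).min(),((Q-mu)@w).max()))
cv2.imwrite("pics/v1.png",cv2.resize(im[25:170,200:345],None,fx=4,fy=4,interpolation=cv2.INTER_CUBIC))
# mat
m=((H>100)&(H<125)&(S>70)&(V<150)); m[:190]=0;m[335:]=0;m[:,:200]=0;m[:,345:]=0
cs,_=cv2.findContours(m.astype(np.uint8),0,2);c=max(cs,key=cv2.contourArea);P=np.array([onz(d,p[0],.003)[:2] for p in cv2.convexHull(c)])
A=np.c_[2*P,np.ones(len(P))]; x=np.linalg.lstsq(A,(P**2).sum(1),rcond=None)[0]; print("mat",x[:2],np.sqrt(x[2]+x[0]**2+x[1]**2))
E
```

```text
red@.062 1044 [273.5  85.2] [ 0.4613 -0.1676  0.062 ]
red@.062 156 [323.1  89.4] [ 0.509  -0.1714  0.062 ]
red@.101 1044 [273.5  85.2] [ 0.4617 -0.168   0.101 ]
red@.101 156 [323.1  89.4] [ 0.5044 -0.1714  0.101 ]
green 161 [302.9  55.1] [ 0.4889 -0.1408  0.062 ]
blue 111 [263.6  44.7] [ 0.4521 -0.1319  0.062 ]
disc [ 0.45178318 -0.16390762] 0.034742890966417694
lever [ 0.46167965 -0.16835312] 92.41325427712951 (np.float64(-0.031577395132683574), np.float64(0.03746063282304625))
mat [ 0.46157266 -0.3905368 ] 0.07967287152283423
```

View pics/v1.png

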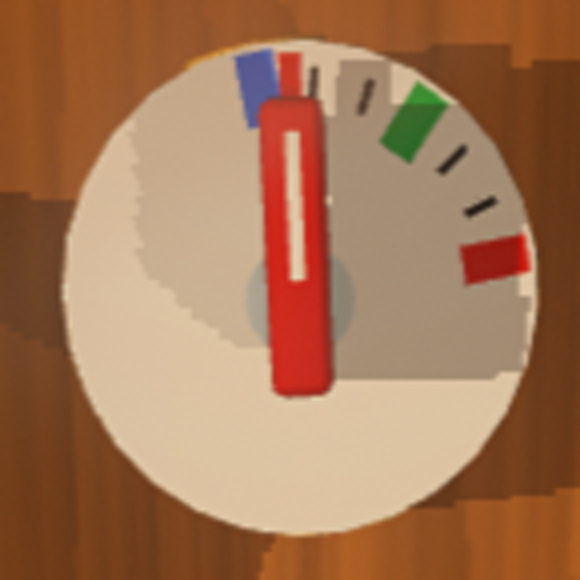

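Call:
{"name": "jog_arm", "arguments": {"plan": [[[0, 0, -2.4], [0.0706, -0.003, 0.03], 100], [[0, 0, -2.4], [0.0706, -0.003, 0.06], 100], [[0, 0, -2.4], [0.0706, -0.003, 0.11], 100], [[0, 0, -2.4], [0.0706, -0.003, 0.15], 100], [[0, 0, -2.4], [0.0706, -0.003, 0.17], 100], [[0, 0, -2.4], [0.0706, -0.003, 0.185], 100], [[0, 0, -2.4], [0.0706, -0.003, 0.185], 100], [[0, 0, -2.4], [0.0706, -0.003, 0.185], 100]], "newtons": 30}}

```text
time: 5.05
tcp_pos: [0.4629, -0.1799, 0.0877]
eef_rot: [0.001, 0.692, 0.722, 0.0]
force: [-0.0, 0.2, 0.3]
finger_gap: 0.0857
```

```bash
python3 - <<'E'
from h import *
s=robot.read_state();print(s["tcp_pos"],s["joint_positions"],s["force"])
d=robot.get_image("wrist");cv2.imwrite("pics/w2.png",d["image"])
E
```

```text
[ 0.4629238  -0.17989259  0.08771589] [-5.00886543e-01  1.51894282e-01 -4.62832166e-01  9.54189249e-01
  1.12255708e-05  1.02802291e+00] [-0.03401902  0.19597737  0.29100594]
```

View pics/w2.png

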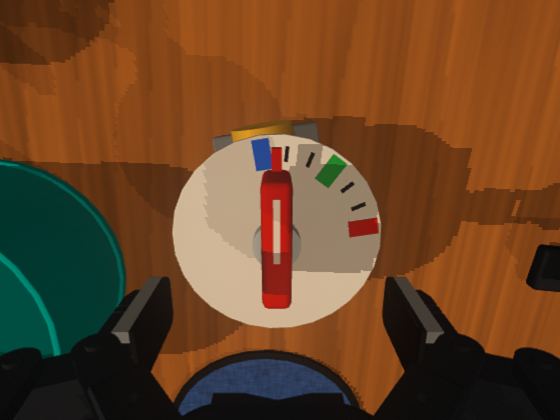

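```bash
python3 - <<'E'
from h import *
from scipy.optimize import least_squares
d=robot.get_image("wrist"); im=d["image"]
hsv=cv2.cvtColor(im,cv2.COLOR_BGR2HSV);H,S,V=[hsv[...,i].astype(int) for i in range(3)]
sub=np.zeros(im.shape[:2],bool); sub[130:330,172:385]=1
red=((H<6)|(H>174))&(S>150)&(V>70)
def big(m,z,x0=0,x1=560):
    m=m&sub; m=m.copy(); m[:,:x0]=0;m[:,x1:]=0
    n,l,s,c=cv2.connectedComponentsWithStats(m.astype(np.uint8)); i=1+np.argmax(s[1:,4]); return onz(d,c[i],z)[:2],c[i]
M=[big(red,.062,340),big((H>45)&(H<80)&(S>80),.062),big((H>100)&(H<130)&(S>80),.062,240)]
print(M)
P=np.array([m[0] for m in M]); a0=np.radians([0,45,90])
f=lambda x:(np.c_[x[0]+x[3]*np.cos(a0+x[2]),x[1]+x[3]*np.sin(a0+x[2])]-P).ravel()
r=least_squares(f,[.4625,-.179,.17,.047]);print(r.x,np.degrees(r.x[2]),r.fun*1e3)
n,l,s,c=cv2.connectedComponentsWithStats((red&sub).astype(np.uint8)); i=1+np.argmax(s[1:,4]); ys,xs=np.where(l==i)
Q=np.array([onz(d,(a,b),.101)[:2] for a,b in zip(xs,ys) if b<300]);mu=Q.mean(0);w=np.linalg.svd(Q-mu,full_matrices=False)[2][0]*1;w*=np.sign(w[1]);print(mu,np.degrees(np.arctan2(w[1],w[0])))
E
```

```text
[(array([ 0.50940835, -0.17113935]), array([362.57608696, 226.80869565])), (array([ 0.48903005, -0.14057465]), array([330.33009709, 170.42135922])), (array([ 0.45283494, -0.1333246 ]), array([261.22941176, 153.62352941]))]
[ 0.46222844 -0.18052965  0.19581171  0.04811583] 11.21918464714394 [ 0.01642842 -0.02875169 -0.04837558  0.03746556  0.03194716 -0.00871387]
[ 0.46152043 -0.1603504 ] 92.59321681021316
```

Call:
{"name": "jog_arm", "arguments": {"plan": [[[0, 0, 0], [-0.0006, -0.0007, 0.001], 60], [[0, 0, 0], [-0.0006, -0.0007, 0.001], 20], [[0, 0, 0], [-0.0006, -0.0007, 0.001], 0], [[0, 0, 0], [-0.0006, -0.0007, 0.001], 0], [[0, 0, 0], [-0.0006, -0.0007, 0.001], 0], [[0, 0, 0], [-0.0006, -0.0007, 0.001], 0]], "newtons": 40}}

```text
time: 5.9
tcp_pos: [0.4624, -0.1805, 0.0869]
eef_rot: [0.001, 0.692, 0.722, 0.0]
force: [-0.3, 0.4, 0.2]
finger_gap: 0.0001
```

```bash
python3 - <<'E'
from h import *
for n in ["wrist","side"]:
    d=robot.get_image(n);im=d["image"];cv2.imwrite(f"pics/{n}3.png",im if n=="wrist" else cv2.resize(im[120:280,250:450],None,fx=4,fy=3.7))
print(robot.read_state())
E
```

```text
{'time': 6.0, 'joint_positions': array([-5.02622390e-01,  1.52036819e-01, -4.64680550e-01,  9.51703739e-01,
        2.16662304e-05,  1.02621563e+00]), 'qd': array([ 0.00053977, -0.00170068, -0.0002545 , -0.00104192,  0.00190486,
       -0.00012143]), 'joint_torque': array([ 4.32021679e-04, -3.38957191e+01,  2.55707735e+01, -1.54235802e-02,
       -1.66203426e-04,  5.08409784e-06]), 'tcp_pos': array([ 0.46238614, -0.18056866,  0.08689131]), 'eef_rot': array([1.14433922e-03, 6.92117269e-01, 7.21784092e-01, 3.17836624e-04]), 'force': array([ 0.08776331, -1.16724857, -0.61221051]), 'wrist_torque': array([ 0.01200795, -0.02865362, -0.02869538]), 'finger_gap': -0.00015949777306183848}
```

View pics/wrist3.png

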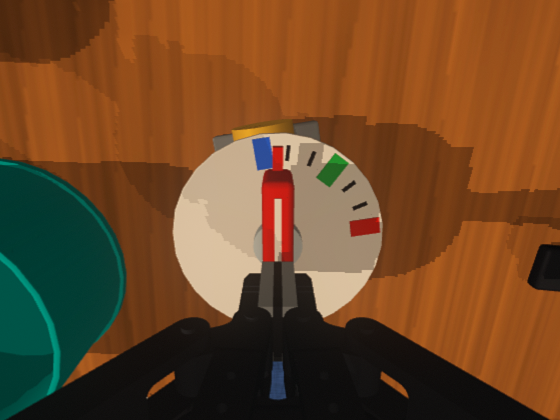

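View pics/side3.png

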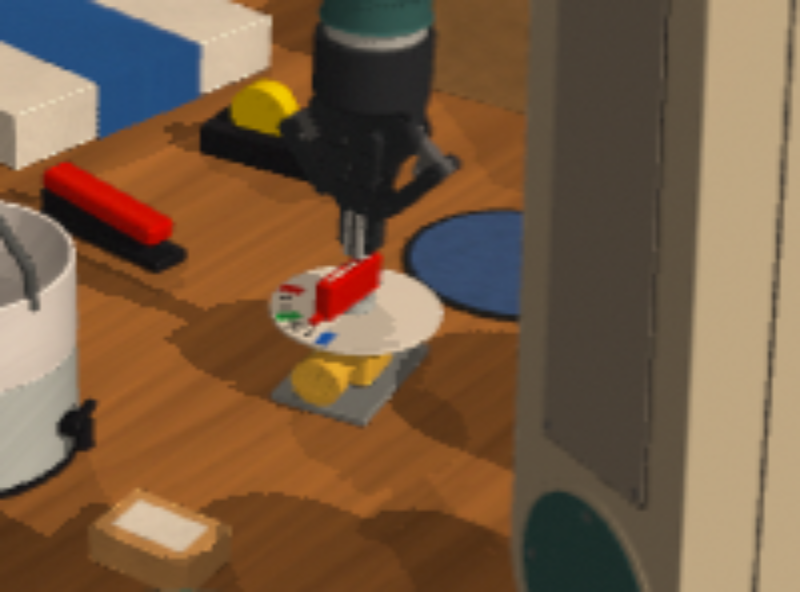

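```bash
python3 - <<'E'
from h import *
p,r,s=tool()
tip=p+r.apply([0,0,.014])
for n in ["wrist","side","scene"]:
    d=robot.get_image(n);im=d["image"].copy()
    for P,c in [(p,(0,255,0)),(tip,(255,0,255)),([.4622,-.1805,.101],(255,255,0))]:
        q=proj(d,P)[0]; cv2.circle(im,tuple(int(round(x)) for x in q),2,c,-1); print(n,q)
    q=proj(d,p)[0].astype(int); x,y=np.clip(q-[70,70],0,[420,280])
    cv2.imwrite(f"pics/{n}4.png",cv2.resize(im[y:y+140,x:x+140],None,fx=4,fy=4,interpolation=cv2.INTER_CUBIC))
a=[cv2.imread(f"pics/{n}4.png") for n in ["wrist","side","scene"]]
cv2.imwrite("pics/c4.png",cv2.resize(np.hstack(a),(798,266)))
E
```

```text
wrist [277.40633027 259.12834054]
wrist [277.40915932 247.31453699]
wrist [277.0594994  272.85291654]
side [338.92555379 194.32075503]
side [338.64496778 198.7625054 ]
side [339.2473587  189.82275792]
scene [200.3844419  237.54018763]
scene [200.88415004 241.98807902]
scene [199.87120536 232.95321708]
```

View pics/c4.png

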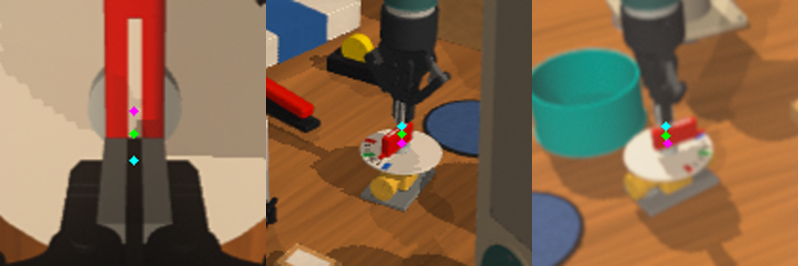

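```bash
python3 - <<'E'
from h import *
print(robot.tip_extent, [x for x in dir(robot) if x[0]!='_'])
p,r,s=tool()
d=robot.get_image("wrist")
for z in [-.02,-.015,-.01,-.005,0,.005,.014]:
    print(z,[proj(d,p+r.apply([x,0,z]))[0].round(1) for x in (-.011,.011)])
for n in ["side","scene"]:
    d=robot.get_image(n);print(n,[proj(d,p+r.apply([0,0,z]))[0].round(1) for z in (-.02,-.015,-.01,0,.014)])
    im=d["image"];q=proj(d,p)[0].astype(int); cv2.imwrite(f"pics/z_{n}.png",cv2.resize(im[q[1]-30:q[1]+30,q[0]-40:q[0]+40],None,fx=9,fy=9,interpolation=cv2.INTER_CUBIC))
    print(q-[40,30])
E
```

```text
0.014 ['IKError', 'get_image', 'hand_in', 'mark_of', 'read_state', 'search_frame', 'tip_extent', 'trace']
-0.02 [array([277.4, 301.6]), array([277.5, 256.4])]
-0.015 [array([277.4, 295.5]), array([277.5, 251.4])]
-0.01 [array([277.4, 289.8]), array([277.5, 246.7])]
-0.005 [array([277.4, 284.4]), array([277.5, 242.3])]
0 [array([277.4, 279.3]), array([277.5, 238.2])]
0.005 [array([277.4, 274.5]), array([277.5, 234.2])]
0.014 [array([277.4, 266.3]), array([277.5, 227.6])]
side [array([339.3, 187.9]), array([339.2, 189.5]), array([339.1, 191.1]), array([338.9, 194.3]), array([338.6, 198.7])]
[298 164]
scene [array([199.7, 231.1]), array([199.8, 232.7]), array([200. , 234.3]), array([200.4, 237.5]), array([200.9, 242. ])]
[160 207]
```

View pics/z_side.png

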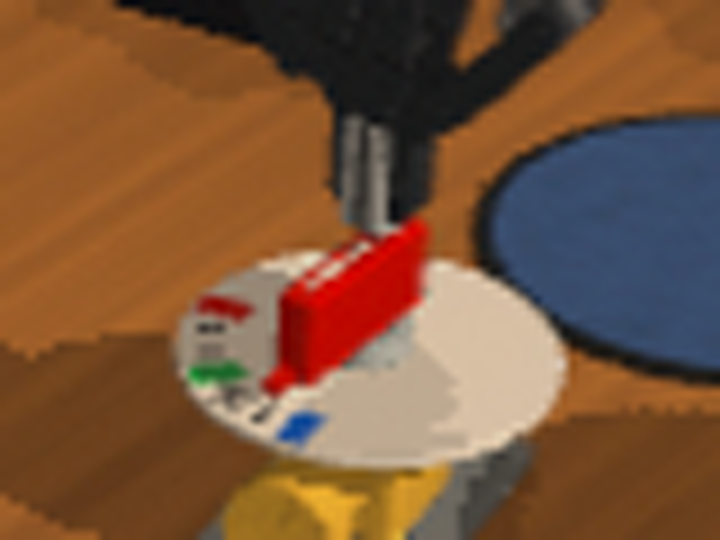

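View pics/z_scene.png

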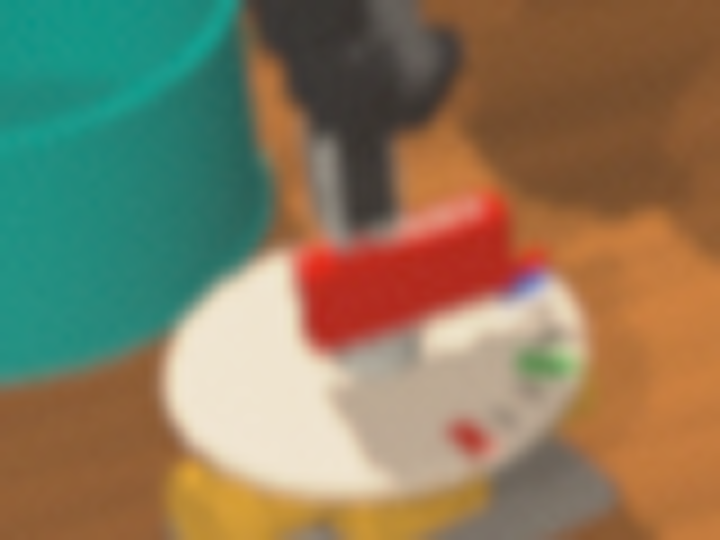

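Call:
{"name": "jog_arm", "arguments": {"plan": [[[0, 0, 0], [0, 0, -0.03], 0], [[0, 0, 0], [0, 0, -0.06], 0], [[0, 0, 0], [0, 0, -0.06], 0], [[0, 0, 0], [0, 0, -0.06], 0], [[0, 0, 0], [0, 0, -0.06], 0]]}}

```text
time: 6.92
tcp_pos: [0.4613, -0.18, 0.1456]
eef_rot: [-0.0, 0.692, 0.722, -0.0]
force: [-0.9, 0.4, -1.2]
finger_gap: 0.0001
```

```bash
cat > tipv.py <<'E'
from h import *
import sys
k=sys.argv[1]
p,r,s=tool(); print(p,s["finger_gap"],s["force"])
o=[]
for n in ["side","scene","wrist"]:
    d=robot.get_image(n);print(n,[proj(d,p+r.apply([0,0,z]))[0].round(1) for z in (-.02,-.014,0,.014)])
    im=d["image"];q=proj(d,p)[0].astype(int);q=np.maximum(q,[40,40]); a=cv2.resize(im[q[1]-40:q[1]+40,q[0]-40:q[0]+40],None,fx=6,fy=6,interpolation=cv2.INTER_CUBIC)
    for z,c in ((-.014,(255,255,0)),(0,(0,255,0)),(.014,(255,0,255))):
        u=((proj(d,p+r.apply([0,0,z]))[0]-(q-40)+.5)*6).astype(int); cv2.circle(a,tuple(int(v) for v in u),3,c,-1)
    o.append(a)
cv2.imwrite(f"pics/tv{k}.png",cv2.resize(np.hstack(o),(798,266)))
E
python3 tipv.py 1
```

```text
[ 0.4612579  -0.17998896  0.14559036] 0.00011225663940863175 [-0.90588559  0.37034268 -1.24686686]
side [array([340.7, 168.6]), array([340.6, 170.6]), array([340.3, 175.4]), array([340., 180.])]
scene [array([197.5, 211. ]), array([197.7, 213.1]), array([198.3, 217.9]), array([198.8, 222.6])]
wrist [array([277. , 279.1]), array([277. , 272.5]), array([277. , 258.8]), array([277.1, 247. ])]
```

View pics/tv1.png

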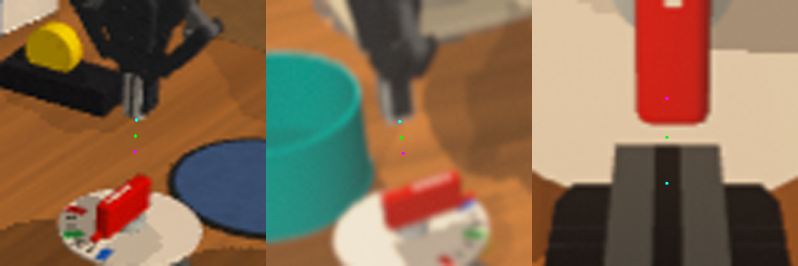

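Call:
{"name": "jog_arm", "arguments": {"plan": [[[0, 0, 0], [-0.0005, 0.0009, 0], 100], [[0, 0, 0], [-0.0005, 0.0009, 0], 100], [[0, 0, 0], [-0.0005, 0.0009, 0], 100], [[0, 0, 0], [-0.0005, 0.0009, 0], 100], [[0, 0, 0], [-0.0005, 0.0009, 0.03], 100], [[0, 0, 0], [-0.0005, 0.0009, 0.06], 100], [[0, 0, 0], [-0.0005, 0.0009, 0.075], 100], [[0, 0, 0], [-0.0005, 0.0009, 0.085], 100], [[0, 0, 0], [-0.0005, 0.0009, 0.085], 60], [[0, 0, 0], [-0.0005, 0.0009, 0.085], 30], [[0, 0, 0], [-0.0005, 0.0009, 0.085], 0], [[0, 0, 0], [-0.0005, 0.0009, 0.085], 0], [[0, 0, 0], [-0.0005, 0.0009, 0.085], 0], [[0, 0, 0], [-0.0005, 0.0009, 0.085], 0]], "newtons": 40}}

```text
time: 8.82
tcp_pos: [0.4626, -0.181, 0.0618]
eef_rot: [0.001, 0.692, 0.722, -0.0]
force: [-1.6, 0.5, 6.6]
finger_gap: 0.0129
```

```bash
python3 tipv.py 2
```

```text
[ 0.46264137 -0.18095348  0.06175054] 0.01292865228442816 [-1.57492192  0.50474658  6.60106686]
side [array([338.8, 195.9]), array([338.7, 197.8]), array([338.4, 202.2]), array([338.2, 206.5])]
scene [array([200.5, 239.3]), array([200.7, 241.2]), array([201.2, 245.6]), array([201.7, 249.9])]
wrist [array([277.5, 279.5]), array([277.5, 272.9]), array([277.5, 259.2]), array([277.5, 247.4])]
```

View pics/tv2.png

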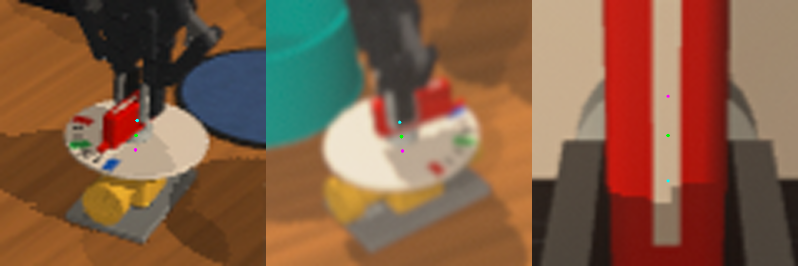

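Call:
{"name": "jog_arm", "arguments": {"plan": [[[0, 0, 8], [0, 0, -0.001], 0], [[0, 0, 16], [0, 0, -0.001], 0], [[0, 0, 24], [0, 0, -0.001], 0], [[0, 0, 32], [0, 0, -0.001], 0], [[0, 0, 40], [0, 0, -0.001], 0], [[0, 0, 48], [0, 0, -0.001], 0], [[0, 0, 56], [0, 0, -0.001], 0], [[0, 0, 64], [0, 0, -0.001], 0], [[0, 0, 72], [0, 0, -0.001], 0], [[0, 0, 79], [0, 0, -0.001], 0], [[0, 0, 83], [0, 0, -0.001], 0], [[0, 0, 84], [0, 0, -0.001], 0], [[0, 0, 84], [0, 0, -0.001], 0]]}}

```text
time: 10.6
tcp_pos: [0.4614, -0.1801, 0.0619]
eef_rot: [-0.0, 0.997, 0.075, -0.001]
force: [-2.3, 0.6, -3.8]
finger_gap: 0.0133
```

```bash
python3 - <<'E'
from h import *
p,r,s=tool();print(p,r.as_matrix().round(3),s["wrist_torque"],s["force"],s["finger_gap"])
y=r.as_matrix()[:,1];print(np.degrees(np.arctan2(y[1],y[0])))
d=robot.get_image("wrist");cv2.imwrite("pics/w5.png",d["image"])
E
```

```text
[ 0.46135373 -0.18005954  0.06185191] [[ 0.989  0.149 -0.002]
 [ 0.149 -0.989  0.   ]
 [-0.002 -0.001 -1.   ]] [0.18564847 0.48702213 1.27090654] [-2.28435456  0.61896027 -3.81969921] 0.013300406164927744
-81.4308994086033
```

View pics/w5.png

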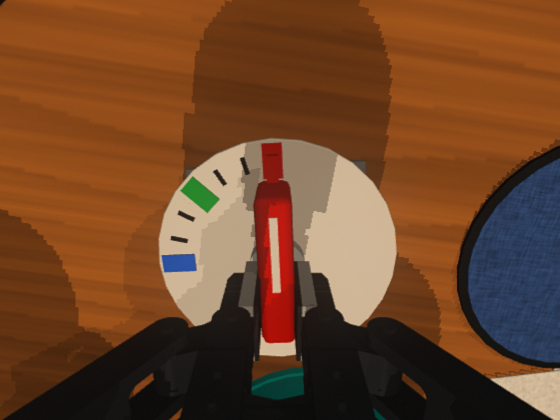

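Call:
{"name": "jog_arm", "arguments": {"plan": [[[0, 0, -2], [0, 0, 0], 40], [[0, 0, -2], [0, 0, 0], 100], [[0, 0, -2], [0, 0, 0], 100], [[0, 0, -2], [0, 0, 0], 100], [[0, 0, -2], [0, 0, -0.03], 100], [[0, 0, -2], [0, 0, -0.09], 100], [[0, 0, -2], [-0.03, 0, -0.15], 100], [[0, 0, -2], [-0.07, 0, -0.2], 100], [[0, 0, -2], [-0.07, 0, -0.2], 100], [[0, 0, -2], [-0.07, 0, -0.2], 100], [[0, 0, -2], [-0.07, 0, -0.2], 100]]}}

```text
time: 12.02
tcp_pos: [0.3921, -0.19, 0.2603]
eef_rot: [-0.001, 0.996, 0.092, -0.002]
force: [-0.2, -0.6, 0.3]
finger_gap: 0.0854
```

```bash
cat > valve.py <<'E'
from h import *
from scipy.optimize import least_squares
import sys
d=robot.get_image("wrist"); im=d["image"]; cv2.imwrite(f"pics/vv{sys.argv[1]}.png",im)
hsv=cv2.cvtColor(im,cv2.COLOR_BGR2HSV);H,S,V=[hsv[...,i].astype(int) for i in range(3)]
c0=np.array([.4622,-.1805]); q=proj(d,[*c0,.062])[0]; print(q)
yy,xx=np.mgrid[:420,:560]
rad=np.linalg.norm(proj(d,[c0[0]+.056,c0[1],.062])[0]-q); sub=(xx-q[0])**2+(yy-q[1])**2<rad**2
red=((H<6)|(H>174))&(S>150)&(V>70)
n,l,s,c=cv2.connectedComponentsWithStats((red&sub).astype(np.uint8)); i=1+np.argmax(s[1:,4]); ys,xs=np.where(l==i)
Q=np.array([onz(d,(a,b),.101)[:2] for a,b in zip(xs,ys)]);Q=Q[np.abs(Q-c0).max(1)<.05];mu=Q.mean(0);w=np.linalg.svd(Q-mu,full_matrices=False)[2][0];w*=np.sign(w@(mu-c0))
print("lever",mu,np.degrees(np.arctan2(w[1],w[0])),"opening",np.degrees(np.arctan2(w[1],w[0]))-11.2)
x,y=np.clip(q-90,0,[379,239]).astype(int)
cv2.imwrite(f"pics/vc{sys.argv[1]}.png",cv2.resize(im[y:y+180,x:x+180],None,fx=3,fy=3))
E
python3 valve.py 1
```

```text
[280.60196491  98.02008724]
lever [ 0.47558941 -0.17812606] 11.298299037808086 opening 0.09829903780808635
```

View pics/vc1.png

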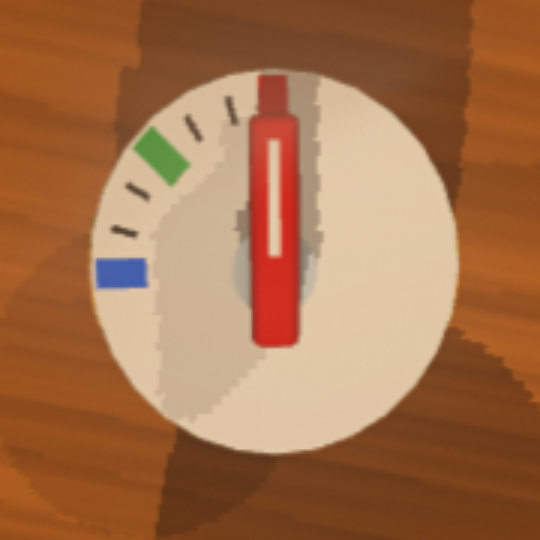

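```bash
python3 - <<'E'
from h import *
print(go([.66,.045,.36],down(np.radians(86.5))), robot.read_state()["joint_positions"])
E
```

```text
(array([ 0.3061, -0.182 , -0.1006]), array([  -0.37277633,   -0.22865801, -165.92887226])) [-5.99136960e-01 -8.46848888e-02 -3.25396998e-01  1.33528368e+00
 -5.77578715e-04  2.35796542e+00]
```

Call:
{"name": "jog_arm", "arguments": {"plan": [[[0, 0, -10], [0, 0, -0.05], 100], [[0, 0, -20], [0.02, -0.01, -0.1], 100], [[0, 0, -30], [0.05, -0.03, -0.1], 100], [[0, 0, -41], [0.08, -0.05, -0.1], 100], [[0, 0, -52], [0.1, -0.06, -0.1], 100], [[0, 0, -62], [0.13, -0.08, -0.1], 100], [[0, 0, -73], [0.16, -0.1, -0.1], 100], [[0, 0, -83], [0.19, -0.115, -0.1], 100], [[0, 0, -94], [0.22, -0.13, -0.1], 100], [[0, 0, -104], [0.25, -0.15, -0.1], 100], [[0, 0, -115], [0.28, -0.17, -0.1], 100], [[0, 0, -125], [0.3, -0.18, -0.1], 100], [[0, 0, -136], [0.306, -0.182, -0.1], 100], [[0, 0, -146], [0.306, -0.182, -0.1], 100], [[0, 0, -156], [0.306, -0.182, -0.1], 100], [[0, 0, -166], [0.306, -0.182, -0.1], 100], [[0, 0, -166], [0.306, -0.182, -0.1], 100], [[0, 0, -166], [0.306, -0.182, -0.1], 100]]}}

```text
time: 14.32
tcp_pos: [0.6599, 0.0452, 0.3582]
eef_rot: [-0.003, 0.031, 1.0, 0.001]
force: [0.6, 0.5, 0.2]
finger_gap: 0.0853
```

```bash
python3 - <<'E'
from h import *
p,r,s=tool();print(p,s["joint_positions"])
for n in ["wrist","side","scene"]:
    d=robot.get_image(n);cv2.imwrite(f"pics/{n}6.png",d["image"])
    for t,z in [("chamber_handle",.205),("chamber",.085),("tank",0)]:
        for m in robot.mark_of(t,n)[:2]: print(n,t,np.round(m["uv"],1),round(m["confidence"],2),onz(d,m["uv"],z).round(4))
E
```

```text
[0.65993148 0.04521485 0.35820636] [-0.03032562  0.31757186  0.33044963  1.59020107  0.00226458  0.03161572]
wrist chamber_handle [272.8 133.9] 0.67 [0.615  0.0436 0.205 ]
wrist chamber [272.2 123.9] 0.69 [0.6162 0.0416 0.085 ]
side chamber_handle [233.  170.1] 0.8 [0.6153 0.0536 0.205 ]
side chamber [237.2 211.4] 0.68 [0.6121 0.0515 0.085 ]
side chamber [277.4 181.5] 0.53 [ 0.6336 -0.1271  0.085 ]
side tank [296.4 333.6] 0.77 [0.2835 0.2091 0.    ]
side tank [242.7 237. ] 0.7 [0.6083 0.0412 0.    ]
scene chamber_handle [312.8 206.3] 0.74 [0.6227 0.0421 0.205 ]
scene chamber [308.8 245.8] 0.82 [0.6158 0.0426 0.085 ]
scene tank [298.3 195.1] 0.92 [0.2826 0.2152 0.    ]
scene tank [163.5 232.5] 0.68 [ 0.2788 -0.232   0.    ]
```

View pics/wrist6.png

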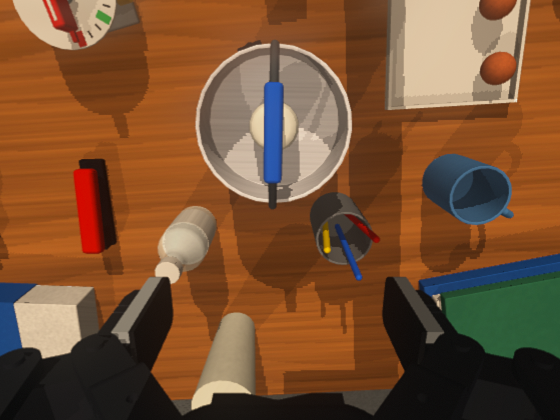

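```bash
cat > ch.py <<'E'
from h import *
from scipy.optimize import least_squares
def circ(P):
    f=lambda x:np.hypot(P[:,0]-x[0],P[:,1]-x[1])-x[2]
    r=least_squares(f,[*P.mean(0),.078],loss="soft_l1",f_scale=.001); return r.x,np.abs(r.fun)
def bar(d,z=.209,roi=None):
    im=d["image"];hsv=cv2.cvtColor(im,cv2.COLOR_BGR2HSV);H,S,V=[hsv[...,i].astype(int) for i in range(3)]
    m=(H>105)&(H<125)&(S>150)&(V>60)
    if roi: k=np.zeros_like(m);k[roi[1]:roi[3],roi[0]:roi[2]]=1;m&=k
    n,l,s,c=cv2.connectedComponentsWithStats(m.astype(np.uint8));i=1+np.argmax(s[1:,4]);ys,xs=np.where(l==i)
    Q=np.array([onz(d,(a,b),z)[:2] for a,b in zip(xs,ys)]);(cx,sz,ang)=cv2.minAreaRect(Q.astype(np.float32)*1000)
    mu=Q.mean(0);w=np.linalg.svd(Q-mu,full_matrices=False)[2][0];w*=np.sign(w[0]);return mu,np.array(cx)/1000,sz,np.degrees(np.arctan2(w[1],w[0])),s[i]
def rim(d,c,z,r,w=14,show=None,dark=False):
    "edge search along radial rays around guessed circle: outermost strong white->other edge"
    g=cv2.cvtColor(d["image"],cv2.COLOR_BGR2HSV)[...,1].astype(float); g=cv2.GaussianBlur(g,(3,3),.8)
    P=[]
    for a in np.linspace(0,2*np.pi,180,endpoint=False):
        rr=np.arange(r-.012,r+.012,.0004); pts=np.c_[c[0]+rr*np.cos(a),c[1]+rr*np.sin(a),np.full(len(rr),z)]
        q=proj(d,pts).astype(np.float32); v=cv2.remap(g.astype(np.float32),q[:,0][None],q[:,1][None],1)[0]
        dv=v[5:]-v[:-5]; k=np.argmax(dv)
        if dv[k]>30 and 5<q[k,1]<415 and 5<q[k,0]<555: P.append(pts[k+2][:2])
    return np.array(P)
E
python3 - <<'E'
from ch import *
d=robot.get_image("wrist")
print("bar",bar(d,.209,(240,70,300,200)))
c=[.615,.044]
for _ in range(3):
    P=rim(d,c,.150,.078); x,f=circ(P); c=x[:2]
print("rim",x,len(P),np.median(f))
E
```

```text
bar (array([0.61315592, 0.04368534]), array([0.61481116, 0.04356106]), (14.62857723236084, 82.07666015625), np.float64(-4.427533389498754), array([ 264,   82,   19,  100, 1694], dtype=int32))
rim [0.61482405 0.04360701 0.07732988] 180 0.00013879966007937505
```

```bash
python3 - <<'E'
from h import *
print(go([.6148,.0436,.172],down(np.radians(85.6))))
E
```

```text
(array([ 0.0442, -0.0044,  0.1878]), array([ 0.11828807, -0.26055938,  0.96186816]))
```

Call:
{"name": "jog_arm", "arguments": {"plan": [[[0.1, -0.3, 1], [0.03, -0.004, 0.03], 100], [[0.1, -0.3, 1], [0.0442, -0.0044, 0.07], 100], [[0.1, -0.3, 1], [0.0442, -0.0044, 0.11], 100], [[0.1, -0.3, 1], [0.0442, -0.0044, 0.15], 100], [[0.1, -0.3, 1], [0.0442, -0.0044, 0.18], 100], [[0.1, -0.3, 1], [0.0442, -0.0044, 0.187], 100], [[0.1, -0.3, 1], [0.0442, -0.0044, 0.187], 100], [[0.1, -0.3, 1], [0.0442, -0.0044, 0.187], 100]]}}

```text
time: 15.98
tcp_pos: [0.6162, 0.0435, 0.1747]
eef_rot: [0.002, 0.039, 0.999, 0.0]
force: [0.1, 0.9, 0.3]
finger_gap: 0.0856
```

```bash
python3 - <<'E'
from h import *
print(go([.6148,.0436,.172],down(np.radians(85.6))))
o=[]
for n in ["wrist","side"]:
    d=robot.get_image(n);im=d["image"]
    o.append(im[100:400,100:500] if n=="wrist" else cv2.resize(im[100:250,130:330],None,fx=2,fy=2))
cv2.imwrite("pics/g7.png",np.hstack(o))
E
```

```text
(array([ 0.0014, -0.0001,  0.0027]), array([ 0.02670899,  0.22989584, -0.03963609]))
```

View pics/g7.png

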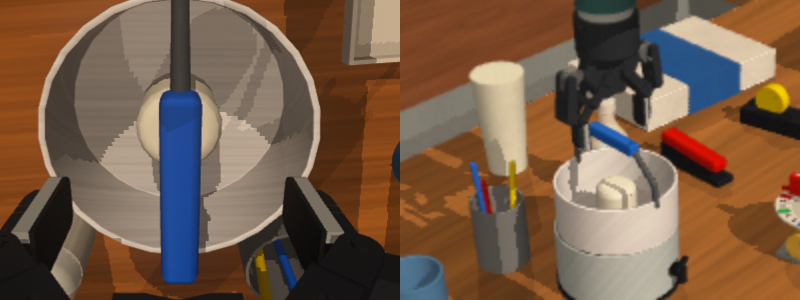

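Call:
{"name": "jog_arm", "arguments": {"plan": [[[0, 0.2, 0], [0.0014, 0, 0.0027], 50], [[0, 0.2, 0], [0.0014, 0, 0.0027], 20], [[0, 0.2, 0], [0.0014, 0, 0.0027], 0], [[0, 0.2, 0], [0.0014, 0, 0.0027], 0], [[0, 0.2, 0], [0.0014, 0, 0.0027], 0], [[0, 0.2, 0], [0.0014, 0, 0.0027], 0]], "newtons": 70}}

```text
time: 16.82
tcp_pos: [0.6146, 0.0443, 0.1719]
eef_rot: [0.0, 0.039, 0.999, 0.001]
force: [-0.3, 3.5, 0.7]
finger_gap: 0.0146
```

```bash
python3 tipv.py 3
```

```text
[0.614648   0.04433151 0.17192178] 0.014600638941299168 [-0.28833059  3.45267682  0.7020206 ]
side [array([236.2, 173.4]), array([236.3, 175.6]), array([236.6, 180.5]), array([236.9, 185.4])]
scene [array([311.4, 209.1]), array([311.3, 211.2]), array([311. , 216.2]), array([310.7, 221.1])]
wrist [array([279.3, 281.5]), array([279.3, 274.8]), array([279.1, 261. ]), array([279. , 249.1])]
```

View pics/tv3.png

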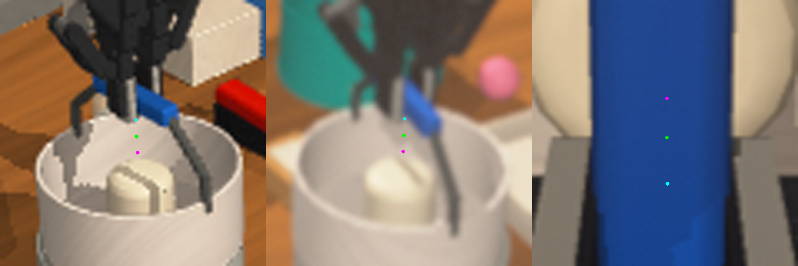

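Call:
{"name": "jog_arm", "arguments": {"plan": [[[0, 0, 0], [0, 0, -0.005], 0], [[0, 0, 0], [0, 0, -0.015], 0], [[0, 0, 0], [0, 0, -0.03], 0], [[0, 0, 0], [0, 0, -0.05], 0], [[0, 0, 0], [0, 0, -0.07], 0], [[0, 0, 0], [0, 0, -0.08], 0], [[0, 0, 0], [0, 0, -0.08], 0]]}}

```text
time: 17.85
tcp_pos: [0.6154, 0.044, 0.2533]
eef_rot: [0.001, 0.039, 0.999, 0.001]
force: [-0.2, 1.0, -5.6]
finger_gap: 0.0145
```

```bash
python3 - <<'E'
from h import *
p,r,s=tool();print(p,s["force"],s["wrist_torque"],s["finger_gap"])
print(go([.4616,-.3905,.252]))
o=[]
for n in ["scene","side"]:
    d=robot.get_image(n);im=d["image"]
    o.append(cv2.resize(im[100:300,130:400],None,fx=1.45,fy=1.45))
cv2.imwrite("pics/l8.png",np.hstack(o))
E
```

```text
[0.6154056  0.04395296 0.25327768] [-0.16529849  1.02772078 -5.61801447] [-0.04078111  0.02225566  0.00681804] 0.01445339137186394
(array([ 1.198e-01, -4.450e-01,  3.000e-04]), None)
```

View pics/l8.png

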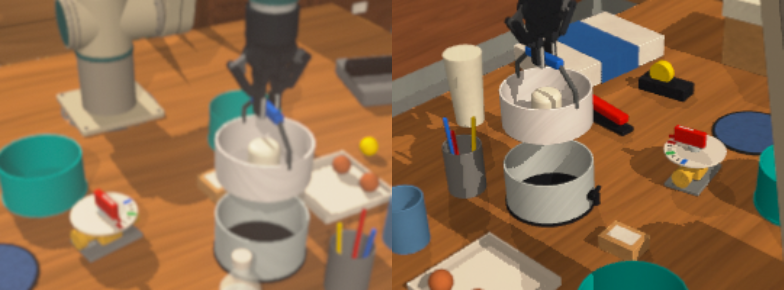

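Call:
{"name": "jog_arm", "arguments": {"plan": [[[0, 0, 0], [0.004, -0.015, 0], 0], [[0, 0, 0], [0.012, -0.045, 0], 0], [[0, 0, 0], [0.022, -0.085, 0], 0], [[0, 0, 0], [0.034, -0.13, 0], 0], [[0, 0, 0], [0.046, -0.175, 0], 0], [[0, 0, 0], [0.059, -0.22, 0], 0], [[0, 0, 0], [0.071, -0.265, 0], 0], [[0, 0, 0], [0.083, -0.31, 0], 0], [[0, 0, 0], [0.095, -0.355, 0], 0], [[0, 0, 0], [0.106, -0.395, 0], 0], [[0, 0, 0], [0.114, -0.425, 0], 0], [[0, 0, 0], [0.118, -0.44, 0], 0], [[0, 0, 0], [0.12, -0.445, 0], 0], [[0, 0, 0], [0.12, -0.445, 0], 0], [[0, 0, 0], [0.12, -0.445, 0], 0]]}}

```text
time: 19.82
tcp_pos: [0.4606, -0.3892, 0.2508]
eef_rot: [-0.0, 0.038, 0.999, 0.001]
force: [-0.2, -0.1, -5.8]
finger_gap: 0.0143
```

```bash
python3 - <<'E'
from h import *
p,r,s=tool();print(p,s["force"],s["wrist_torque"],s["finger_gap"])
print(go([.4616,-.3905,.1],down(np.radians(85.6))))
o=[]
for n in ["scene","side","wrist"]:
    d=robot.get_image(n);im=d["image"];print(n,proj(d,[.4616,-.3905,.003]))
    o.append(cv2.resize(im[100:400,20:300] if n=="scene" else im[50:350,240:520] if n=="side" else im[:420,:392],(266,285)))
cv2.imwrite("pics/m9.png",np.hstack(o))
E
```

```text
[ 0.46055269 -0.38924416  0.25079264] [-0.19366096 -0.08723278 -5.76016179] [ 0.00411228 -0.00645506  0.02246936] 0.014261007571998947
(array([-0.0013, -0.0015,  0.1508]), array([ 0.11857899, -0.04924941,  0.05559985]))
scene [[119.72390636 290.25213385]]
side [[378.8572192  190.06138668]]
wrist [[276.85897135 164.62837415]]
```

View pics/m9.png

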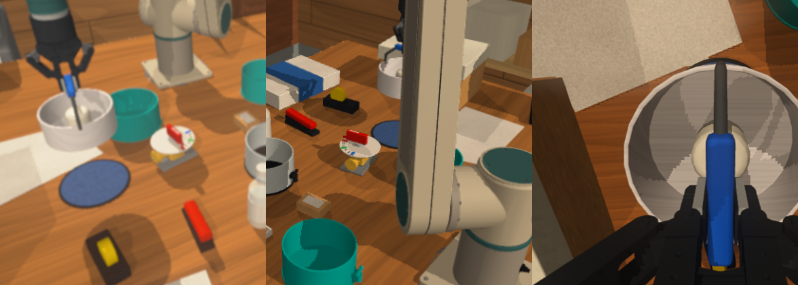

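Call:
{"name": "jog_arm", "arguments": {"plan": [[[0, 0, 0], [-0.0013, -0.0015, 0.02], 0], [[0, 0, 0], [-0.0013, -0.0015, 0.06], 0], [[0, 0, 0], [-0.0013, -0.0015, 0.1], 0], [[0, 0, 0], [-0.0013, -0.0015, 0.13], 0], [[0, 0, 0], [-0.0013, -0.0015, 0.145], 0], [[0, 0, 0], [-0.0013, -0.0015, 0.152], 0], [[0, 0, 0], [-0.0013, -0.0015, 0.155], 0], [[0, 0, 0], [-0.0013, -0.0015, 0.157], 0], [[0, 0, 0], [-0.0013, -0.0015, 0.158], 0]]}}

```text
time: 21.1
tcp_pos: [0.4622, -0.3915, 0.0938]
eef_rot: [0.0, 0.038, 0.999, 0.0]
force: [-0.1, 0.7, -5.9]
finger_gap: 0.0148
```

Call:
{"name": "jog_arm", "arguments": {"plan": [[[0, 0, 0], [0.0005, 0.001, 0.001], 0], [[0, 0, 0], [0.0005, 0.001, 0.002], 0], [[0, 0, 0], [0.0005, 0.001, 0.003], 0], [[0, 0, 0], [0.0005, 0.001, 0.0035], 0]]}}

```text
time: 21.6
tcp_pos: [0.4617, -0.3904, 0.0902]
eef_rot: [0.0, 0.038, 0.999, 0.0]
force: [0.4, -0.9, -6.3]
finger_gap: 0.0143
```

Contact due about here; continue in 0.5 mm steps.

Call:
{"name": "jog_arm", "arguments": {"plan": [[[0, 0, 0], [0, 0, 0.0005], 0], [[0, 0, 0], [0, 0, 0.001], 0], [[0, 0, 0], [0, 0, 0.0015], 0]]}}

```text
time: 21.98
tcp_pos: [0.4618, -0.3901, 0.0898]
eef_rot: [0.0, 0.038, 0.999, 0.0]
force: [-2.4, 4.6, 6.1]
finger_gap: 0.0147
```

```bash
python3 - <<'E'
from h import *
p,r,s=tool();print(p,s["force"],s["wrist_torque"])
d=robot.get_image("scene");cv2.imwrite("pics/m10.png",cv2.resize(d["image"][190:350,40:210],None,fx=4,fy=3.6))
E
```

```text
[ 0.46178233 -0.39012276  0.08984144] [-2.4114035   4.58390506  6.10638659] [ 0.86499042  0.60217072 -0.01741011]
```

View pics/m10.png

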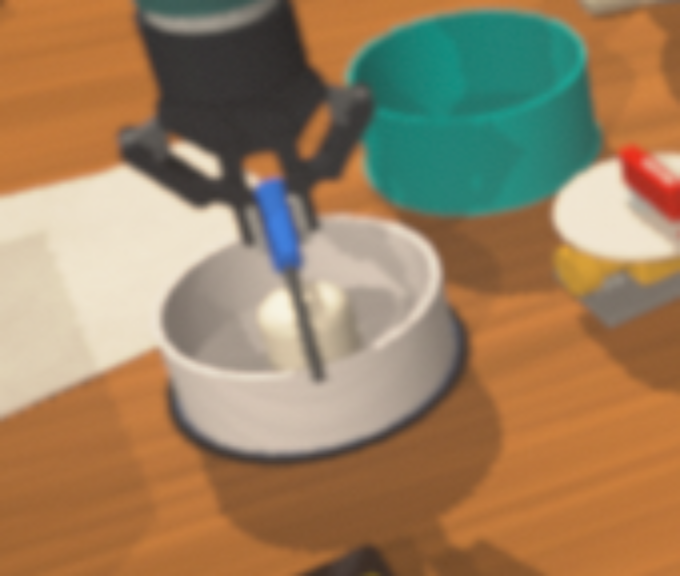

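Call:
{"name": "jog_arm", "arguments": {"plan": [[[0, 0, 0], [0, 0, -0.0008], 20], [[0, 0, 0], [0, 0, -0.0008], 40], [[0, 0, 0], [0, 0, -0.0008], 100], [[0, 0, 0], [0, 0, -0.0008], 100], [[0, 0, 0], [0, 0, -0.0008], 100], [[0, 0, 0], [0, 0, -0.03], 100], [[0, 0, 0], [0, 0, -0.08], 100], [[0, 0, 0], [0, 0, -0.13], 100], [[0, 0, 0], [-0.03, 0, -0.19], 100], [[0, 0, 0], [-0.05, 0, -0.23], 100], [[0, 0, 0], [-0.05, 0, -0.23], 100], [[0, 0, 0], [-0.05, 0, -0.23], 100]]}}

```text
time: 23.52
tcp_pos: [0.5112, -0.3938, 0.319]
eef_rot: [-0.0, 0.038, 0.999, 0.001]
force: [-0.5, -0.1, -0.5]
finger_gap: 0.0853
```

```bash
python3 - <<'E'
from ch import *
p,r,s=tool();print(p,s["joint_positions"])
d=robot.get_image("wrist");cv2.imwrite("pics/w11.png",d["image"])
c=[.4616,-.3905]
for _ in range(3):
    P=rim(d,c,.068,.078); x,f=circ(P); c=x[:2]
print("rim",x,len(P),np.median(f)); print("bar",bar(d,.127,(200,20,360,260)))
for n in ["scene","side"]:
    d=robot.get_image(n);cv2.imwrite(f"pics/{n}11.png",d["image"])
    for t in ["ball1","ball2","tank","tray"]:
        for m in robot.mark_of(t,n)[:6]: print(n,t,np.round(m["uv"],1),round(m["confidence"],2),onz(d,m["uv"],.023 if t[0]=="b" else 0).round(4))
print(go([.55,.25,.32],down(np.radians(85.6))))
E
```

```text
[ 0.51115854 -0.39378544  0.31904566] [-7.56893657e-01  2.82509496e-01  2.03901356e-01  1.49329152e+00
  7.21574058e-04 -6.81324849e-01]
rim [ 0.46181127 -0.39105402  0.07745654] 171 0.00024615736366460916
bar (array([ 0.46076967, -0.39096564]), array([ 0.46179977, -0.39132248]), (13.791479110717773, 82.00723266601562), np.float64(-4.318094241375562), array([ 269,   77,   16,   90, 1338], dtype=int32))
scene ball1 [369.6 210.2] 0.68 [0.4897 0.3421 0.023 ]
scene ball1 [382.  224.9] 0.67 [0.5673 0.3253 0.023 ]
scene ball1 [384.3 199.8] 0.6 [0.4644 0.4207 0.023 ]
scene ball1 [406.1 265.2] 0.56 [0.7341 0.264  0.023 ]
scene ball1 [336.2 200.7] 0.46 [0.3982 0.2833 0.023 ]
scene ball2 [369.6 210.2] 0.68 [0.4897 0.3421 0.023 ]
scene ball2 [382.  224.9] 0.67 [0.5673 0.3253 0.023 ]
scene ball2 [384.3 199.8] 0.6 [0.4644 0.4207 0.023 ]
scene ball2 [406.1 265.2] 0.56 [0.7341 0.264  0.023 ]
scene ball2 [336.2 200.7] 0.46 [0.3982 0.2833 0.023 ]
scene tank [310.3 273.1] 0.78 [0.6237 0.0472 0.    ]
scene tank [299.4 193.6] 0.76 [0.2762 0.2233 0.    ]
scene tank [164.  232.8] 0.7 [ 0.2809 -0.2312  0. 
[... 188 characters left out ...]
229.8] 0.92 [0.5322 0.2747 0.    ]
side ball1 [189.2 309.3] 0.81 [0.4886 0.3244 0.023 ]
side ball1 [163.4 343.1] 0.7 [0.4541 0.4217 0.023 ]
side ball1 [226.2 327.8] 0.67 [0.3893 0.3089 0.023 ]
side ball1 [164.3 292.3] 0.63 [0.5722 0.3265 0.023 ]
side ball2 [189.2 309.3] 0.81 [0.4886 0.3244 0.023 ]
side ball2 [163.4 343.1] 0.7 [0.4541 0.4217 0.023 ]
side ball2 [226.2 327.8] 0.67 [0.3893 0.3089 0.023 ]
side ball2 [164.3 292.3] 0.63 [0.5722 0.3265 0.023 ]
side tank [237.6 238.9] 0.97 [0.6126 0.056  0.    ]
side tank [295.8 336.3] 0.73 [0.2796 0.2157 0.    ]
side tray [193.7 299. ] 0.66 [0.5261 0.2823 0.    ]
(array([1.030e-02, 6.451e-01, 2.000e-04]), array([0.04564196, 0.02589259, 0.05251898]))
```

View pics/w11.png

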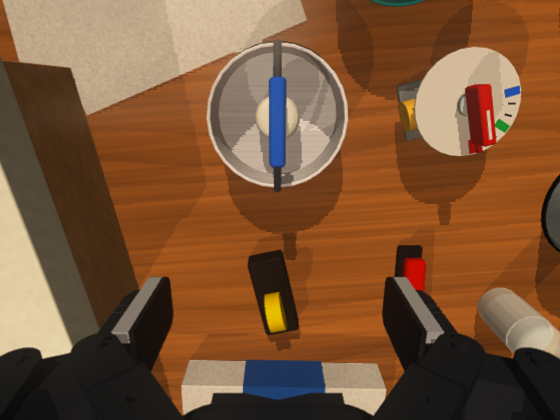

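View pics/side11.png

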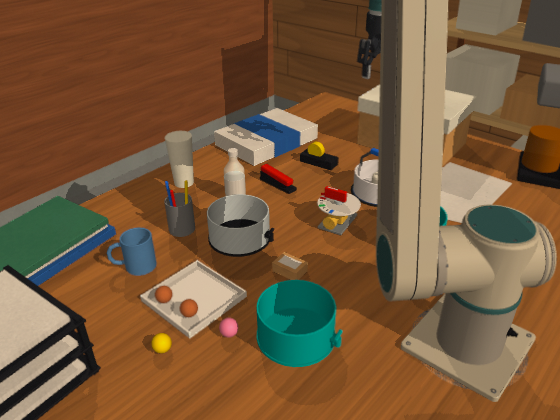

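Call:
{"name": "jog_arm", "arguments": {"plan": [[[0, 0, 0], [-0.01, 0.04, 0], 100], [[0, 0, 0], [-0.025, 0.1, 0], 100], [[0, 0, 0], [-0.04, 0.16, 0], 100], [[0, 0, 0], [-0.055, 0.22, 0], 100], [[0, 0, 0], [-0.07, 0.28, 0], 100], [[0, 0, 0], [-0.09, 0.34, 0], 100], [[0, 0, 0], [-0.11, 0.4, 0], 100], [[0, 0, 0], [-0.125, 0.445, 0], 100], [[0, 0, 0], [-0.125, 0.445, 0], 100], [[0, 0, 0], [-0.125, 0.445, 0], 100], [[0, 0, 0], [-0.125, 0.445, 0], 100]]}}

```text
time: 25.45
tcp_pos: [0.6694, 0.0388, 0.3203]
eef_rot: [0.0, 0.039, 0.999, 0.0]
force: [0.1, 0.1, 0.0]
finger_gap: 0.0858
```

```bash
python3 - <<'E'
from ch import *
p,r,s=tool();print(p)
d=robot.get_image("wrist");cv2.imwrite("pics/w12.png",d["image"])
c=[.615,.044]
for _ in range(3):
    P=rim(d,c,.085,.080); x,f=circ(P); c=x[:2]
print("rim",x,len(P),np.median(f))
print(go([.55,.25,.32],down(np.radians(85.6))))
E
```

```text
[0.66935782 0.03882883 0.3203354 ]
rim [0.61650936 0.04597249 0.07928627] 180 9.267358301112e-05
(array([0.1355, 0.2013, 0.0004]), array([ 0.03206909,  0.03614723, -0.05459641]))
```

View pics/w12.png

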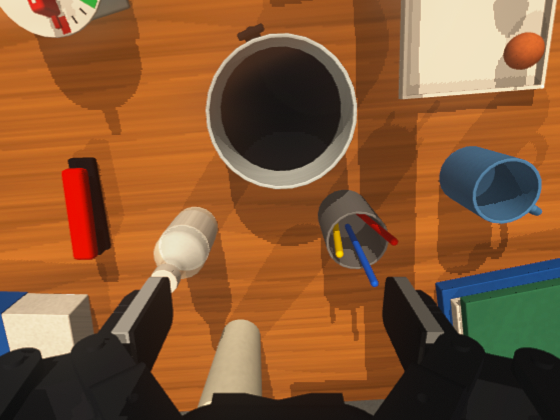

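Call:
{"name": "jog_arm", "arguments": {"plan": [[[0, 0, 0], [0.03, 0.06, 0], 100], [[0, 0, 0], [0.06, 0.12, 0], 100], [[0, 0, 0], [0.09, 0.18, 0], 100], [[0, 0, 0], [0.1, 0.235, 0.01], 100], [[0, 0, 0], [0.1, 0.235, 0.02], 100], [[0, 0, 0], [0.1, 0.235, 0.02], 100], [[0, 0, 0], [0.1, 0.235, 0.02], 100]]}}

```text
time: 26.38
tcp_pos: [0.5886, 0.279, 0.3007]
eef_rot: [0.0, 0.04, 0.999, 0.0]
force: [-0.3, -0.1, 0.3]
finger_gap: 0.0854
```

```bash
cat > ball.py <<'E'
from h import *
import sys
def balls(n="wrist"):
    d=robot.get_image(n);im=d["image"]
    hsv=cv2.cvtColor(im,cv2.COLOR_BGR2HSV);H,S,V=[hsv[...,i].astype(int) for i in range(3)]
    m=((H<11)&(S>140)&(V>60)).astype(np.uint8); m=cv2.morphologyEx(m,cv2.MORPH_OPEN,np.ones((3,3)))
    n_,l,s,c=cv2.connectedComponentsWithStats(m);out=[]
    for i in range(1,n_):
        if s[i,4]>60:
            cs,_=cv2.findContours((l==i).astype(np.uint8),0,1);(u,rr)=cv2.minEnclosingCircle(cs[0])
            out.append((np.round(u,1),round(rr,1),int(s[i,4]),onz(d,u,.023).round(4)))
    return d,out
if __name__=="__main__":
    p,r,s=tool();print(p)
    d,o=balls("wrist"); cv2.imwrite(f"pics/b{sys.argv[1]}.png",d["image"])
    for x in o: print(x)
    for m in robot.mark_of("ball1","wrist")[:5]: print(m["uv"],m["confidence"],onz(d,m["uv"],.023))
E
python3 ball.py 1
```

```text
[0.58857525 0.27898959 0.30069586]
(array([309.6,  71.8]), 18.4, 985, array([0.4934, 0.3221, 0.023 ]))
(array([320.3, 139.1]), 16.6, 843, array([0.5693, 0.3309, 0.023 ]))
(array([170.5, 323.5]), 16.1, 151, array([0.809 , 0.1101, 0.023 ]))
[400.8, 31.3] 0.92 [0.4600436  0.42329106 0.023     ]
[322.3, 139.9] 0.78 [0.57040175 0.33323333 0.023     ]
[307.1, 71.7] 0.6 [0.49306913 0.3193457  0.023     ]
```

View pics/b1.png

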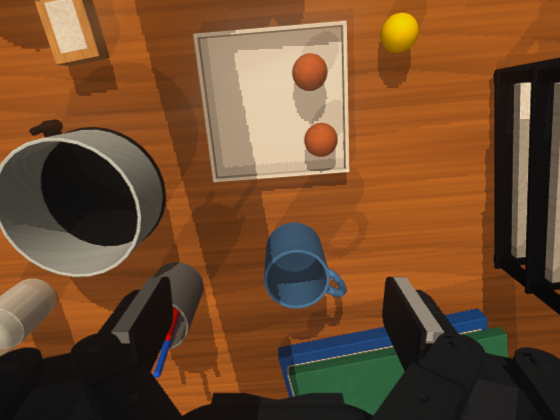

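```bash
python3 - <<'E'
from h import *
d=robot.get_image("wrist");cv2.imwrite("pics/bc.png",cv2.resize(d["image"][10:190,180:430],None,fx=3,fy=3))
print(go([.5693,.3309,.002],down(np.radians(85.6))))
E
```

```text
(array([0.024 , 0.0496, 0.2991]), array([ 0.0455702 ,  0.08829396, -0.18457435]))
```

View pics/bc.png

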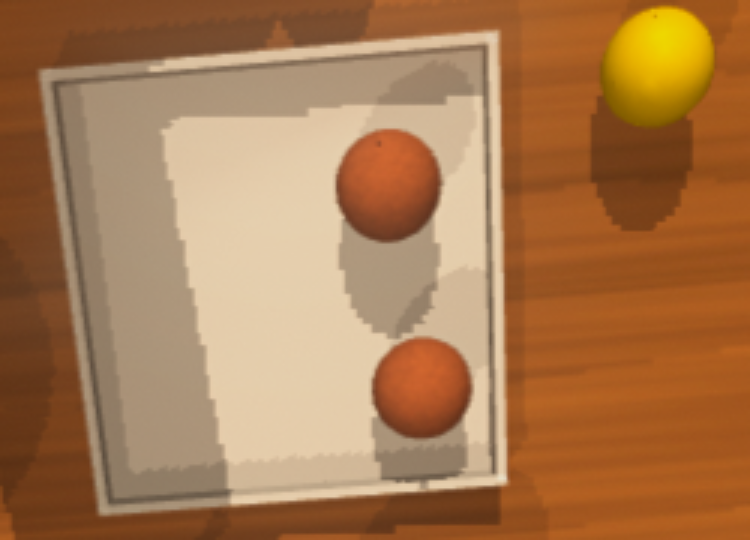

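Call:
{"name": "jog_arm", "arguments": {"plan": [[[0, 0, 0], [0.024, 0.0496, 0.05], 100], [[0, 0, 0], [0.024, 0.0496, 0.1], 100], [[0, 0, 0], [0.024, 0.0496, 0.15], 100], [[0, 0, 0], [0.024, 0.0496, 0.2], 100], [[0, 0, 0], [0.024, 0.0496, 0.2], 100], [[0, 0, 0], [0.024, 0.0496, 0.2], 100]]}}

```text
time: 27.28
tcp_pos: [0.5708, 0.331, 0.1032]
eef_rot: [0.002, 0.04, 0.999, 0.001]
force: [0.6, 0.2, 0.5]
finger_gap: 0.0853
```

```bash
python3 ball.py 2
```

```text
[0.57078501 0.33098255 0.10322741]
(array([254. ,  93.4]), 32.7, 3162, array([0.4931, 0.3218, 0.023 ]))
(array([278.5, 207.7]), 28.3, 2488, array([0.5697, 0.3312, 0.023 ]))
[253.1, 94.5] 0.97 [0.49370722 0.32123888 0.023     ]
[415.8, 20.5] 0.76 [0.45975437 0.42176342 0.023     ]
[280.3, 209.5] 0.58 [0.5711252  0.33238669 0.023     ]
```

View pics/b2.png

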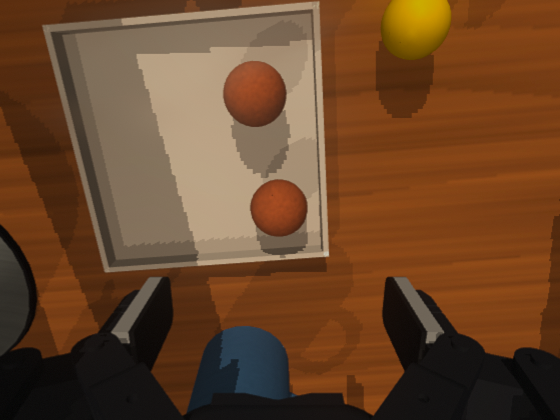

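Call:
{"name": "jog_arm", "arguments": {"plan": [[[0, 0, 0], [0.0011, 0.0002, 0.03], 100], [[0, 0, 0], [0.0011, 0.0002, 0.06], 100], [[0, 0, 0], [0.0011, 0.0002, 0.085], 100], [[0, 0, 0], [0.0011, 0.0002, 0.1], 100], [[0, 0, 0], [0.0011, 0.0002, 0.1012], 100], [[0, 0, 0], [0.0011, 0.0002, 0.1012], 85], [[0, 0, 0], [0.0011, 0.0002, 0.1012], 70]], "newtons": 30}}

```text
time: 28.25
tcp_pos: [0.5725, 0.3328, 0.0049]
eef_rot: [0.005, 0.04, 0.999, 0.002]
force: [0.1, 0.1, 0.0]
finger_gap: 0.0597
```

```bash
python3 tipv.py 5;python3 ball.py 3
```

```text
[0.57253073 0.33284551 0.00491823] 0.059746408445805727 [0.11883052 0.12821798 0.00665256]
side [array([161.9, 293.1]), array([162.3, 295.1]), array([163.1, 299.6]), array([163.8, 304.1])]
scene [array([385.3, 224.5]), array([385. , 226.2]), array([384.3, 230.2]), array([383.6, 234.1])]
wrist [array([279.7, 282.6]), array([279.6, 275.9]), array([279.4, 262. ]), array([279.3, 250. ])]
[0.57195946 0.33255766 0.00427121]
(array([233.8,  91.7]), 54.7, 9010, array([0.4922, 0.3219, 0.023 ]))
(array([276.1, 276.7]), 46.2, 6551, array([0.5701, 0.3313, 0.023 ]))
[232.7, 97.3] 0.82 [0.49415814 0.32128686 0.023     ]
[278.0, 277.3] 0.72 [0.57043961 0.33209915 0.023     ]
```

View pics/b3.png

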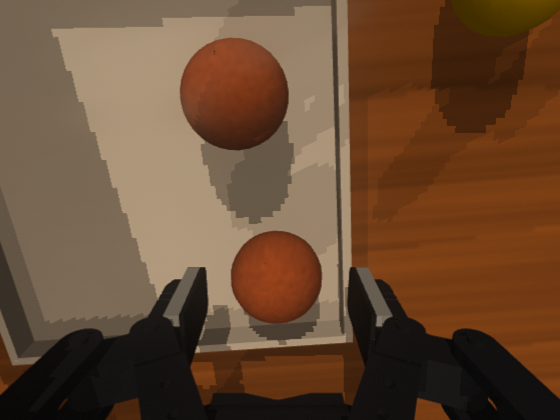

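View pics/tv5.png

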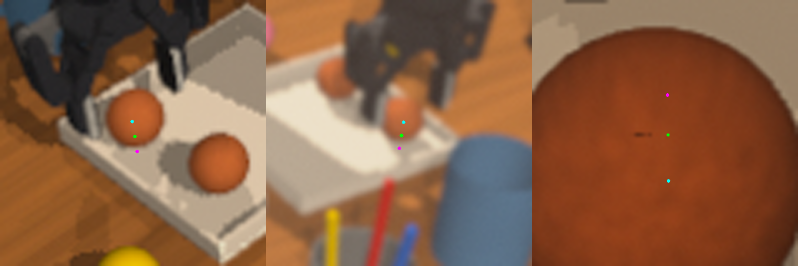

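Call:
{"name": "jog_arm", "arguments": {"plan": [[[0, 0, 0], [0.0019, -0.0014, 0.002], 65], [[0, 0, 0], [0.0019, -0.0014, 0.002], 55], [[0, 0, 0], [0.0019, -0.0014, 0.002], 45], [[0, 0, 0], [0.0019, -0.0014, 0.002], 30], [[0, 0, 0], [0.0019, -0.0014, 0.002], 20], [[0, 0, 0], [0.0019, -0.0014, 0.002], 10], [[0, 0, 0], [0.0019, -0.0014, 0.002], 0]], "newtons": 30}}

```text
time: 29.38
tcp_pos: [0.5697, 0.3312, 0.002]
eef_rot: [0.004, 0.04, 0.999, 0.002]
force: [-0.5, 0.1, 2.5]
finger_gap: 0.0376
```

```bash
python3 tipv.py 6;python3 ball.py 4
```

```text
[0.5696863  0.33119238 0.00195341] 0.03756278741175651 [-0.53001808  0.10451796  2.54171301]
side [array([163.5, 294.2]), array([163.8, 296.2]), array([164.6, 300.8]), array([165.4, 305.3])]
scene [array([384., 225.]), array([383.7, 226.7]), array([383.1, 230.6]), array([382.4, 234.5])]
wrist [array([279.1, 281.4]), array([279.1, 274.8]), array([279., 261.]), array([278.9, 249.1])]
[0.56971683 0.331193   0.00194376]
(array([238.5,  99.1]), 56.3, 9304, array([0.4927, 0.3222, 0.023 ]))
(array([277.3, 284.4]), 46.7, 6681, array([0.5703, 0.3302, 0.023 ]))
[279.7, 283.9] 0.92 [0.57016077 0.33130892 0.023     ]
[236.4, 100.4] 0.58 [0.49305566 0.3214116  0.023     ]
```

View pics/tv6.png

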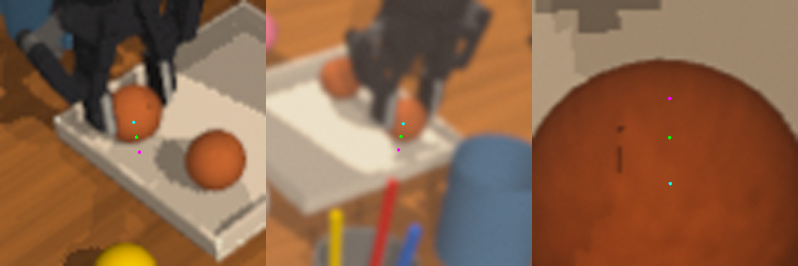

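Call:
{"name": "jog_arm", "arguments": {"plan": [[[0, 0, 0], [0, 0, -0.004], 0], [[0, 0, 0], [0, 0, -0.01], 0], [[0, 0, 0], [0, 0, -0.02], 0], [[0, 0, 0], [0, 0, -0.02], 0]]}}

```text
time: 30.12
tcp_pos: [0.5708, 0.3317, 0.0235]
eef_rot: [0.005, 0.04, 0.999, 0.003]
force: [-0.2, 1.1, -0.6]
finger_gap: 0.0375
```

```bash
python3 tipv.py 7
```

```text
[0.57077064 0.33168721 0.02347776] 0.03752662034131952 [-0.17323484  1.06305924 -0.62422712]
side [array([161.7, 286.9]), array([162.1, 289. ]), array([162.8, 293.6]), array([163.6, 298.2])]
scene [array([385.5, 219.1]), array([385.2, 220.8]), array([384.5, 224.8]), array([383.9, 228.7])]
wrist [array([280.3, 284.5]), array([280.2, 277.7]), array([280. , 263.7]), array([279.9, 251.6])]
```

View pics/tv7.png

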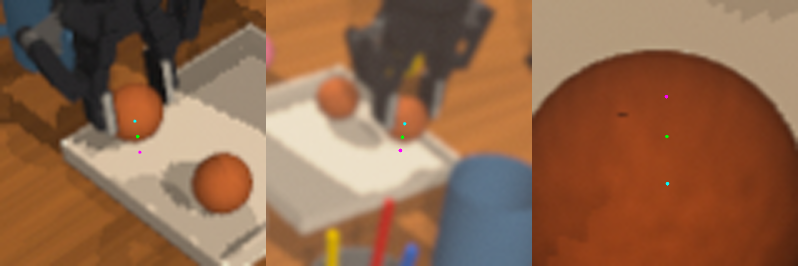

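```bash
python3 - <<'E'
from h import *
print(go([.6425,.046,.14],down(np.radians(85.6))))
E
```

```text
(array([-0.0966, -0.2779, -0.1184]), array([ 0.2308843 ,  0.42264987, -0.21173404]))
```

Call:
{"name": "jog_arm", "arguments": {"plan": [[[0, 0, 0], [0, 0, -0.03], 0], [[0, 0, 0], [0, 0, -0.07], 0], [[0, 0, 0], [0, -0.01, -0.11], 0], [[0.2, 0.4, 0], [-0.01, -0.04, -0.1184], 0], [[0.2, 0.4, 0], [-0.03, -0.08, -0.1184], 0], [[0.2, 0.4, 0], [-0.05, -0.12, -0.1184], 0], [[0.2, 0.4, 0], [-0.06, -0.165, -0.1184], 0], [[0.2, 0.4, 0], [-0.08, -0.21, -0.1184], 0], [[0.2, 0.4, 0], [-0.09, -0.25, -0.1184], 0], [[0.2, 0.4, 0], [-0.0966, -0.272, -0.1184], 0], [[0.2, 0.4, 0], [-0.0966, -0.2779, -0.1184], 0], [[0.2, 0.4, 0], [-0.0966, -0.2779, -0.1184], 0], [[0.2, 0.4, 0], [-0.0966, -0.2779, -0.1184], 0]]}}

```text
time: 31.9
tcp_pos: [0.6422, 0.0474, 0.14]
eef_rot: [0.0, 0.039, 0.999, 0.001]
force: [0.7, 0.2, -0.7]
finger_gap: 0.0376
```

```bash
python3 - <<'E'
from h import *
print(go([.6425,.046,.005],down(np.radians(85.6))))
o=[]
for n in ["scene","side","wrist"]:
    d=robot.get_image(n);im=d["image"]
    o.append(cv2.resize(im[140:320,220:400] if n=="scene" else im[100:280,150:330] if n=="side" else im[:420,70:490],(266,266)))
cv2.imwrite("pics/t13.png",np.hstack(o))
E
```

```text
(array([-0.0004, -0.0015,  0.135 ]), array([ 0.06228181,  0.00825724, -0.11991563]))
```

View pics/t13.png

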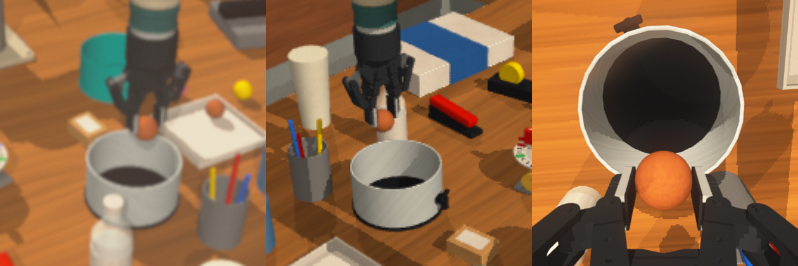

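Call:
{"name": "jog_arm", "arguments": {"plan": [[[0, 0, 0], [0, -0.0014, 0.02], 0], [[0, 0, 0], [0, -0.0014, 0.05], 0], [[0, 0, 0], [0, -0.0014, 0.08], 0], [[0, 0, 0], [0, -0.0014, 0.105], 0], [[0, 0, 0], [0, -0.0014, 0.12], 0], [[0, 0, 0], [0, -0.0014, 0.128], 0], [[0, 0, 0], [0, -0.0014, 0.132], 0], [[0, 0, 0], [0, -0.0014, 0.133], 0], [[0, 0, 0], [0, -0.0014, 0.134], 0]]}}

```text
time: 33.17
tcp_pos: [0.6431, 0.0457, 0.0068]
eef_rot: [0.001, 0.04, 0.999, 0.0]
force: [0.6, 0.3, -0.7]
finger_gap: 0.0371
```

Call:
{"name": "jog_arm", "arguments": {"plan": [[[0, 0, 0], [0, 0, 0.001], 0], [[0, 0, 0], [0, 0, 0.002], 0], [[0, 0, 0], [0, 0, 0.003], 0], [[0, 0, 0], [0, 0, 0.003], 0]]}}

```text
time: 33.67
tcp_pos: [0.6433, 0.0457, 0.004]
eef_rot: [0.001, 0.04, 0.999, 0.0]
force: [-0.0, 0.2, 1.0]
finger_gap: 0.0373
```

Call:
{"name": "jog_arm", "arguments": {"plan": [[[0, 0, 0], [0, 0, 0], 48], [[0, 0, 0], [0, 0, 0], 55], [[0, 0, 0], [0, 0, 0], 65], [[0, 0, 0], [0, 0, 0], 75], [[0, 0, 0], [0, 0, -0.01], 75], [[0, 0, 0], [0, 0, -0.04], 75], [[0, 0, 0], [0, 0, -0.09], 75], [[0, 0, 0], [0, 0, -0.15], 75], [[0, 0, 0], [-0.02, 0, -0.21], 90], [[0, 0, 0], [-0.03, 0, -0.25], 100], [[0, 0, 0], [-0.03, 0, -0.25], 100], [[0, 0, 0], [-0.03, 0, -0.25], 100]]}}

```text
time: 35.17
tcp_pos: [0.6722, 0.0432, 0.254]
eef_rot: [0.001, 0.039, 0.999, 0.0]
force: [0.0, 0.6, -1.1]
finger_gap: 0.0853
```

```bash
python3 ball.py 5; python3 - <<'E'
from ball import *
d,o=balls("side")
for x in o: print(x)
print(go([.53,.322,.12],down(np.radians(85.6))))
E
```

```text
[0.67217145 0.04323347 0.25401049]
(array([11. ,  8.5]), 13.9, 307, array([ 0.5001, -0.1991,  0.023 ]))
(array([277.2, 139.4]), 19.2, 1020, array([0.6434, 0.0447, 0.023 ]))
(array([ 41.5, 231. ]), 54.3, 3364, array([ 0.7262, -0.2335,  0.023 ]))
(array([393.5, 253. ]), 30.2, 519, array([0.7859, 0.1704, 0.023 ]))
[278.2, 143.5] 0.57 [0.6478679  0.04539778 0.023     ]
(array([276.5, 174. ]), 17.9, 321, array([ 0.7366, -0.2379,  0.023 ]))
(array([333.6, 195. ]), 13.0, 250, array([ 0.5296, -0.2533,  0.023 ]))
(array([0.1625, 0.2666, 0.1325]), array([ 0.04061099, -0.08630089, -0.12783722]))
```

View pics/b5.png

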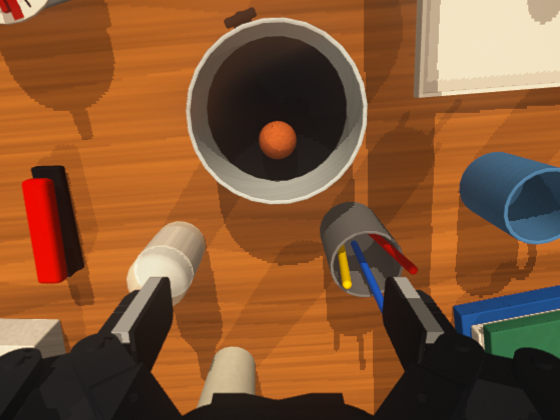

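Call:
{"name": "jog_arm", "arguments": {"plan": [[[0, 0, 0], [0.03, 0.05, 0], 100], [[0, 0, 0], [0.06, 0.1, 0], 100], [[0, 0, 0], [0.1, 0.16, 0], 100], [[0, 0, 0], [0.13, 0.21, 0], 100], [[0, 0, 0], [0.15, 0.25, 0.03], 100], [[0, 0, 0], [0.1625, 0.2666, 0.08], 100], [[0, 0, 0], [0.1625, 0.2666, 0.08], 100], [[0, 0, 0], [0.1625, 0.2666, 0.08], 100]]}}

```text
time: 36.33
tcp_pos: [0.5304, 0.3215, 0.1728]
eef_rot: [-0.001, 0.04, 0.999, 0.0]
force: [-0.5, -0.1, 0.8]
finger_gap: 0.085
```

```bash
python3 ball.py 6; python3 - <<'E'
from h import *
print(go([.493,.322,.002],down(np.radians(85.6))))
E
```

```text
[0.5303847  0.32145323 0.17276702]
(array([234.5,   6.9]), 43.9, 1405, array([0.389 , 0.2992, 0.023 ]))
(array([275.6, 142.6]), 23.5, 1684, array([0.4933, 0.3221, 0.023 ]))
(array([  9.6, 319.5]), 21.7, 908, array([0.6459, 0.0459, 0.023 ]))
[274.8, 142.1] 0.97 [0.4928222  0.32146499 0.023     ]
[11.4, 321.3] 0.7 [0.64806044 0.04703825 0.023     ]
[396.2, 89.2] 0.62 [0.45826001 0.42271369 0.023     ]
[242.4, 9.6] 0.61 [0.39127994 0.30498328 0.023     ]
(array([ 0.0393, -0.0032,  0.1725]), array([ 0.13042091,  0.10077688, -0.20585199]))
```

View pics/b6.png

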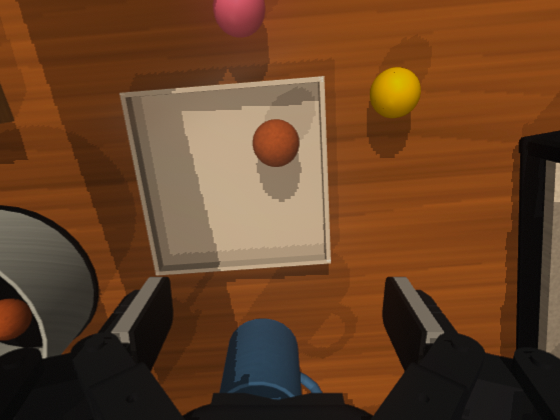

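Call:
{"name": "jog_arm", "arguments": {"plan": [[[0, 0, 0], [0.039, -0.003, 0.03], 100], [[0, 0, 0], [0.039, -0.003, 0.08], 100], [[0, 0, 0], [0.039, -0.003, 0.12], 100], [[0, 0, 0], [0.039, -0.003, 0.15], 100], [[0, 0, 0], [0.039, -0.003, 0.168], 100], [[0, 0, 0], [0.039, -0.003, 0.171], 100], [[0, 0, 0], [0.039, -0.003, 0.171], 85], [[0, 0, 0], [0.039, -0.003, 0.171], 70], [[0, 0, 0], [0.039, -0.003, 0.171], 70]]}}

```text
time: 37.55
tcp_pos: [0.4941, 0.3226, 0.0046]
eef_rot: [0.002, 0.04, 0.999, 0.002]
force: [-0.0, -0.2, 0.9]
finger_gap: 0.0598
```

```bash
python3 ball.py 7; python3 - <<'E'
from h import *
print(go([.4933,.3221,.002],down(np.radians(85.6))))
E
```

```text
[0.49411606 0.32261994 0.00457823]
(array([133. ,  19.5]), 21.9, 829, array([0.3877, 0.2795, 0.023 ]))
(array([259.4,  22.7]), 24.2, 631, array([0.3922, 0.3236, 0.023 ]))
(array([240.7,  63.4]), 19.4, 443, array([0.405 , 0.3156, 0.023 ]))
(array([278. , 279.3]), 45.9, 6476, array([0.4938, 0.3221, 0.023 ]))
[515.2, 182.4] 0.92 [0.45799637 0.42045742 0.023     ]
[276.3, 280.6] 0.86 [0.49443776 0.32128966 0.023     ]
[202.9, 21.8] 0.83 [0.39037675 0.30382231 0.023     ]
(array([ 0.0004, -0.0004,  0.0022]), array([ 0.16320048,  0.15595749, -0.19809305]))
```

View pics/b7.png

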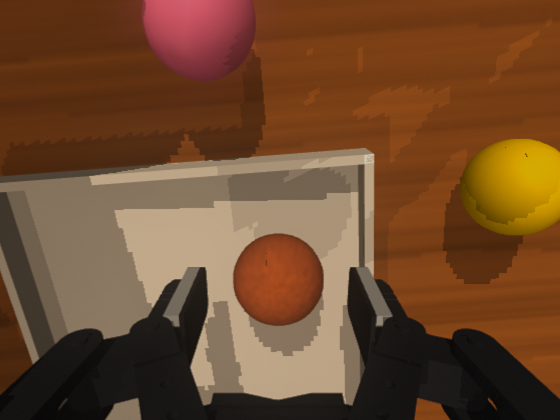

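Call:
{"name": "jog_arm", "arguments": {"plan": [[[0, 0, 0], [0.0002, -0.0004, 0.0022], 65], [[0, 0, 0], [0.0002, -0.0004, 0.0022], 55], [[0, 0, 0], [0.0002, -0.0004, 0.0022], 45], [[0, 0, 0], [0.0002, -0.0004, 0.0022], 30], [[0, 0, 0], [0.0002, -0.0004, 0.0022], 20], [[0, 0, 0], [0.0002, -0.0004, 0.0022], 10], [[0, 0, 0], [0.0002, -0.0004, 0.0022], 0], [[0, 0, 0], [0, 0, -0.004], 0], [[0, 0, 0], [0, 0, -0.01], 0], [[0, 0, 0], [0, 0, -0.02], 0], [[0, 0, 0], [0, 0, -0.02], 0]], "newtons": 30}}

```text
time: 39.02
tcp_pos: [0.4947, 0.3229, 0.0255]
eef_rot: [0.003, 0.04, 0.999, 0.002]
force: [0.5, 0.5, -1.1]
finger_gap: 0.0375
```

```bash
python3 tipv.py 8;python3 - <<'E'
from h import *
print(go([.590,.046,.14],down(np.radians(85.6))))
E
```

```text
[0.49469867 0.32293888 0.02546826] 0.03747408345005173 [ 0.54404432  0.53808441 -1.12513324]
side [array([186.8, 300. ]), array([187.1, 302. ]), array([187.8, 306.8]), array([188.4, 311.5])]
scene [array([366.5, 206.4]), array([366.2, 208.1]), array([365.7, 212. ]), array([365.1, 215.8])]
wrist [array([280.3, 284.2]), array([280.2, 277.4]), array([280. , 263.4]), array([279.9, 251.3])]
(array([-0.1186, -0.2674, -0.1163]), array([ 0.16088412,  0.15519054, -0.19988926]))
```

View pics/tv8.png

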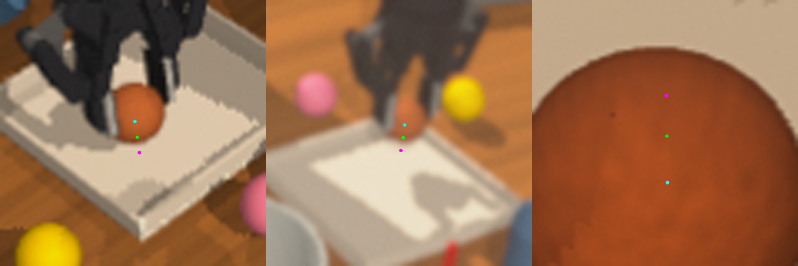

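Call:
{"name": "jog_arm", "arguments": {"plan": [[[0, 0, 0], [0, 0, -0.03], 0], [[0, 0, 0], [0, 0, -0.07], 0], [[0, 0, 0], [0, -0.01, -0.11], 0], [[0.2, 0.2, 0], [-0.015, -0.04, -0.1163], 0], [[0.2, 0.2, 0], [-0.03, -0.08, -0.1163], 0], [[0.2, 0.2, 0], [-0.055, -0.12, -0.1163], 0], [[0.2, 0.2, 0], [-0.075, -0.165, -0.1163], 0], [[0.2, 0.2, 0], [-0.095, -0.21, -0.1163], 0], [[0.2, 0.2, 0], [-0.11, -0.245, -0.1163], 0], [[0.2, 0.2, 0], [-0.1186, -0.265, -0.1163], 0], [[0.2, 0.2, 0], [-0.1186, -0.2674, -0.1163], 0], [[0.2, 0.2, 0], [-0.1186, -0.2674, -0.1163], 0], [[0.2, 0.2, 0], [-0.1186, -0.2674, -0.1163], 0]]}}

```text
time: 40.8
tcp_pos: [0.5895, 0.0473, 0.1399]
eef_rot: [-0.001, 0.039, 0.999, -0.0]
force: [-0.1, 0.5, -0.2]
finger_gap: 0.0375
```

```bash
python3 ball.py 8; python3 - <<'E'
from h import *
print(go([.590,.046,.005],down(np.radians(85.6))))
E
```

```text
[0.58946502 0.04725086 0.13993492]
(array([276.9, 282.2]), 47.9, 3759, array([0.6662, 0.04  , 0.023 ]))
(array([  0.5, 363.5]), 47.5, 910, array([ 0.7305, -0.2214,  0.023 ]))
[275.5, 282.5] 0.57 [0.66640484 0.03878819 0.023     ]
(array([-0.0006, -0.001 ,  0.135 ]), array([-0.02650372, -0.05582894, -0.10819978]))
```

View pics/b8.png

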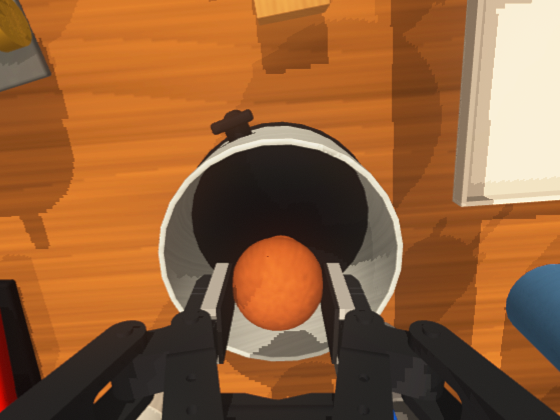

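Call:
{"name": "jog_arm", "arguments": {"plan": [[[0, 0, 0], [0, -0.001, 0.02], 0], [[0, 0, 0], [0, -0.001, 0.05], 0], [[0, 0, 0], [0, -0.001, 0.08], 0], [[0, 0, 0], [0, -0.001, 0.105], 0], [[0, 0, 0], [0, -0.001, 0.12], 0], [[0, 0, 0], [0, -0.001, 0.128], 0], [[0, 0, 0], [0, -0.001, 0.132], 0], [[0, 0, 0], [0, -0.001, 0.133], 0], [[0, 0, 0], [0, -0.001, 0.134], 0]]}}

```text
time: 42.02
tcp_pos: [0.5902, 0.046, 0.0068]
eef_rot: [0.0, 0.039, 0.999, -0.0]
force: [0.7, -0.3, -0.1]
finger_gap: 0.0372
```

Call:
{"name": "jog_arm", "arguments": {"plan": [[[0, 0, 0], [0, 0, 0.001], 0], [[0, 0, 0], [0, 0, 0.002], 0], [[0, 0, 0], [0, 0, 0.0025], 0], [[0, 0, 0], [0, 0, 0.003], 0]]}}

```text
time: 42.52
tcp_pos: [0.5905, 0.0459, 0.0041]
eef_rot: [0.0, 0.039, 0.999, -0.0]
force: [-0.0, 0.2, 3.0]
finger_gap: 0.0375
```

Touching the tank floor; release and rise for a look.

Call:
{"name": "jog_arm", "arguments": {"plan": [[[0, 0, 0], [0, 0, 0], 48], [[0, 0, 0], [0, 0, 0], 55], [[0, 0, 0], [0, 0, 0], 65], [[0, 0, 0], [0, 0, 0], 75], [[0, 0, 0], [0, 0, -0.01], 75], [[0, 0, 0], [0, 0, -0.04], 75], [[0, 0, 0], [0, 0, -0.09], 75], [[0, 0, 0], [-0.03, 0, -0.15], 75], [[0, 0, 0], [-0.06, 0, -0.21], 90], [[0, 0, 0], [-0.08, 0, -0.27], 100], [[0, 0, 0], [-0.08, 0, -0.3], 100], [[0, 0, 0], [-0.08, 0, -0.3], 100], [[0, 0, 0], [-0.08, 0, -0.3], 100]]}}

```text
time: 44.15
tcp_pos: [0.6691, 0.0396, 0.3034]
eef_rot: [-0.0, 0.039, 0.999, -0.0]
force: [0.2, 1.7, 0.0]
finger_gap: 0.0857
```

```bash
python3 ball.py 9; python3 - <<'E'
from ch import *
d=robot.get_image("wrist"); c=[.6165,.046]
for _ in range(3):
    P=rim(d,c,.085,.080); x,f=circ(P); c=x[:2]
print("tank rim",x)
print(go([.511,-.394,.32],down(np.radians(85.6))))
d=robot.get_image("side");cv2.imwrite("pics/side14.png",d["image"])
E
```

```text
[0.66911899 0.03961341 0.30336989]
(array([38.5, 15. ]), 26.2, 607, array([ 0.4929, -0.2072,  0.023 ]))
(array([233.3, 119.3]), 17.6, 933, array([ 0.6186, -0.0095,  0.023 ]))
(array([280.9, 137. ]), 17.1, 866, array([0.6435, 0.0447, 0.023 ]))
(array([ 71.2, 218.5]), 48.6, 2624, array([ 0.7254, -0.2307,  0.023 ]))
(array([383., 235.]), 25.0, 383, array([0.7793, 0.1674, 0.023 ]))
[282.4, 139.5] 0.98 [0.64659808 0.04629797 0.023     ]
[232.7, 121.5] 0.56 [ 0.62107594 -0.01052639  0.023     ]
[276.6, 110.0] 0.45 [0.61206725 0.04207426 0.023     ]
tank rim [0.61649601 0.04599124 0.0792704 ]
(array([ 0.1229, -0.4449, -0.0173]), array([-0.04677773, -0.18542218, -0.11839054]))
```

View pics/b9.png

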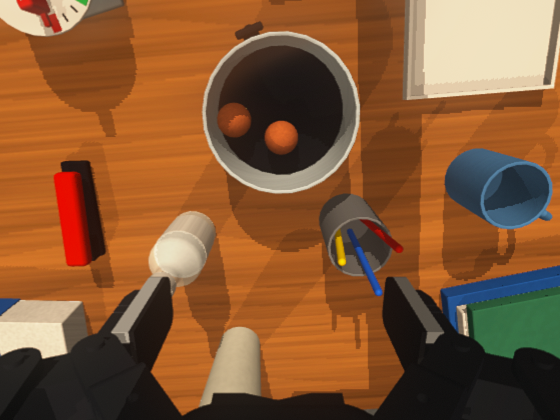

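View pics/side14.png

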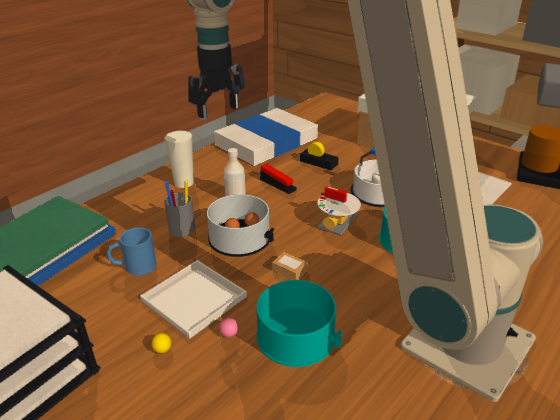

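Call:
{"name": "jog_arm", "arguments": {"plan": [[[0, 0, 0], [0.01, -0.04, -0.017], 100], [[0, 0, 0], [0.025, -0.1, -0.017], 100], [[0, 0, 0], [0.04, -0.16, -0.017], 100], [[0, 0, 0], [0.055, -0.22, -0.017], 100], [[0, 0, 0], [0.07, -0.28, -0.017], 100], [[0, 0, 0], [0.09, -0.34, -0.017], 100], [[0, 0, 0], [0.11, -0.4, -0.017], 100], [[0, 0, 0], [0.123, -0.445, -0.017], 100], [[0, 0, 0], [0.123, -0.445, -0.017], 100], [[0, 0, 0], [0.123, -0.445, -0.017], 100], [[0, 0, 0], [0.123, -0.445, -0.017], 100]]}}

```text
time: 45.72
tcp_pos: [0.5114, -0.3928, 0.3195]
eef_rot: [-0.002, 0.039, 0.999, 0.0]
force: [-0.0, 0.4, -0.2]
finger_gap: 0.0854
```

```bash
python3 - <<'E'
from ch import *
p,r,s=tool();print(p)
d=robot.get_image("wrist");cv2.imwrite("pics/w15.png",d["image"])
c=[.4616,-.3905]
for _ in range(3):
    P=rim(d,c,.068,.078); x,f=circ(P); c=x[:2]
print("rim",x,len(P),np.median(f)); b=bar(d,.127,(200,20,360,260));print("bar",b)
print(go([x[0],x[1],.0895],down(np.radians(90+b[3]))))
E
```

```text
[ 0.51141878 -0.39280048  0.31951313]
rim [ 0.46182925 -0.3910191   0.07743527] 170 0.0002229595730332129
bar (array([ 0.46086015, -0.3910323 ]), array([ 0.46193912, -0.39115744]), (13.692717552185059, 83.06829833984375), np.float64(-4.440516638696942), array([ 269,   77,   15,   91, 1339], dtype=int32))
(array([ 0.049 , -0.002 ,  0.2303]), array([-0.01957184, -0.17977855,  0.03241519]))
```

Call:
{"name": "jog_arm", "arguments": {"plan": [[[0, -0.2, 0], [0.03, -0.002, 0.03], 100], [[0, -0.2, 0], [0.049, -0.002, 0.07], 100], [[0, -0.2, 0], [0.049, -0.002, 0.12], 100], [[0, -0.2, 0], [0.049, -0.002, 0.17], 100], [[0, -0.2, 0], [0.049, -0.002, 0.21], 100], [[0, -0.2, 0], [0.049, -0.002, 0.227], 100], [[0, -0.2, 0], [0.049, -0.002, 0.23], 100], [[0, -0.2, 0], [0.049, -0.002, 0.23], 100], [[0, -0.2, 0], [0.049, -0.002, 0.23], 100]]}}

```text
time: 46.9
tcp_pos: [0.4631, -0.3922, 0.0919]
eef_rot: [0.002, 0.038, 0.999, -0.001]
force: [-1.3, -0.9, -0.1]
finger_gap: 0.0854
```

```bash
python3 - <<'E'
from h import *
print(go([.4618,-.3910,.0897],down(np.radians(85.6))))
E
python3 tipv.py 9
```

```text
(array([0.0014, 0.0011, 0.0022]), array([-0.16371293,  0.17930522, -0.0006922 ]))
[ 0.46307313 -0.39219811  0.09188519] 0.08538338632918732 [-1.34802716 -0.87849797 -0.06161463]
side [array([382.2, 157.5]), array([382. , 159.4]), array([381.6, 163.6]), array([381.1, 167.8])]
scene [array([109.8, 255.6]), array([110.3, 257.7]), array([111.6, 262.4]), array([112.8, 267.1])]
wrist [array([278.6, 282.9]), array([278.6, 276.2]), array([278.5, 262.2]), array([278.4, 250.2])]
```

View pics/tv9.png

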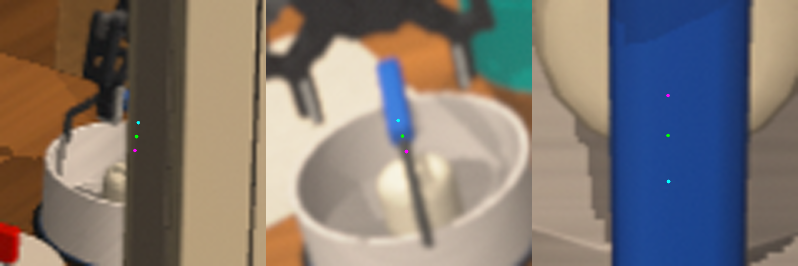

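Call:
{"name": "jog_arm", "arguments": {"plan": [[[-0.1, 0.2, 0], [0.0013, 0.001, 0.002], 50], [[-0.1, 0.2, 0], [0.0013, 0.001, 0.002], 20], [[-0.1, 0.2, 0], [0.0013, 0.001, 0.002], 0], [[-0.1, 0.2, 0], [0.0013, 0.001, 0.002], 0], [[-0.1, 0.2, 0], [0.0013, 0.001, 0.002], 0], [[-0.1, 0.2, 0], [0.0013, 0.001, 0.002], 0]], "newtons": 70}}

```text
time: 47.8
tcp_pos: [0.4613, -0.39, 0.0891]
eef_rot: [-0.001, 0.038, 0.999, 0.001]
force: [0.9, 2.8, 2.4]
finger_gap: 0.0143
```

Call:
{"name": "jog_arm", "arguments": {"plan": [[[0, 0, 0], [0, 0, -0.005], 0], [[0, 0, 0], [0, 0, -0.015], 0], [[0, 0, 0], [0, 0, -0.04], 0], [[0, 0, 0], [0, 0, -0.08], 0], [[0, 0, 0], [0, 0, -0.12], 0], [[0, 0, 0], [0, 0, -0.15], 0], [[0, 0, 0], [0, 0, -0.162], 0], [[0, 0, 0], [0, 0, -0.162], 0], [[0, 0, 0], [0, 0, -0.162], 0]]}}

```text
time: 48.92
tcp_pos: [0.4605, -0.3894, 0.249]
eef_rot: [-0.002, 0.038, 0.999, 0.002]
force: [-0.2, -0.5, -6.8]
finger_gap: 0.0152
```

```bash
python3 - <<'E'
from ch import *
p,r,s=tool();print(p,s["force"],s["wrist_torque"])
d=robot.get_image("wrist");cv2.imwrite("pics/w16.png",d["image"])
# chamber centre rel TCP at held height
zb=p[2]-.0867
c=p[:2].copy()
for _ in range(3):
    P=rim(d,c,zb+.065,.078); x,f=circ(P); c=x[:2]
print("rim",x,len(P),np.median(f),"off",x[:2]-p[:2])
print(go([.6165,.046,.252],down(np.radians(85.6))))
E
```

```text
[ 0.46051635 -0.38935949  0.24897897] [-0.19281037 -0.54640597 -6.75594696] [0.06245879 0.04421823 0.01072656]
rim [ 0.46090267 -0.38999285  0.07714988] 124 0.00028758676584457465 off [ 0.00038631 -0.00063336]
(array([-0.1221,  0.446 , -0.0021]), array([ 0.2074077 , -0.25923225,  0.00036111]))
```

View pics/w16.png

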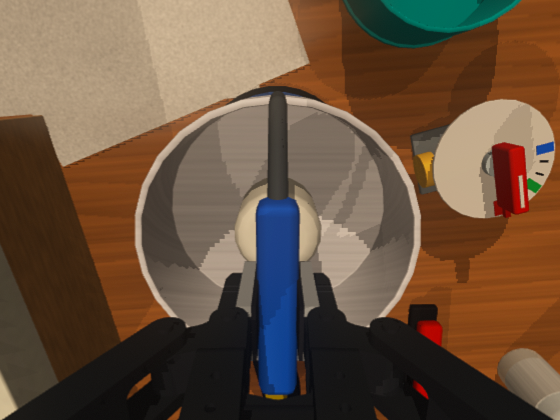

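Call:
{"name": "jog_arm", "arguments": {"plan": [[[0, 0, 0], [-0.004, 0.015, 0], 0], [[0, 0, 0], [-0.012, 0.045, 0], 0], [[0, 0, 0], [-0.022, 0.085, 0], 0], [[0, 0, 0], [-0.034, 0.13, 0], 0], [[0, 0, 0], [-0.046, 0.175, 0], 0], [[0.1, -0.1, 0], [-0.059, 0.22, 0], 0], [[0.2, -0.2, 0], [-0.071, 0.265, 0], 0], [[0.2, -0.2, 0], [-0.083, 0.31, -0.002], 0], [[0.2, -0.2, 0], [-0.096, 0.355, -0.002], 0], [[0.2, -0.2, 0], [-0.108, 0.395, -0.002], 0], [[0.2, -0.2, 0], [-0.116, 0.425, -0.002], 0], [[0.2, -0.2, 0], [-0.12, 0.44, -0.002], 0], [[0.2, -0.2, 0], [-0.122, 0.446, -0.002], 0], [[0.2, -0.2, 0], [-0.122, 0.446, -0.002], 0], [[0.2, -0.2, 0], [-0.122, 0.446, -0.002], 0], [[0.2, -0.2, 0], [-0.122, 0.446, -0.002], 0]]}}

```text
time: 50.98
tcp_pos: [0.6162, 0.0451, 0.252]
eef_rot: [-0.001, 0.039, 0.999, 0.0]
force: [-0.1, -0.5, -6.4]
finger_gap: 0.0148
```

```bash
python3 - <<'E'
from h import *
p,r,s=tool();print(p,s["force"])
print(go([.6161,.0466,.172],down(np.radians(85.6))))
E
```

```text
[0.61620681 0.0451279  0.25198956] [-0.1446471  -0.4920385  -6.43709246]
(array([0.0001, 0.0015, 0.08  ]), array([-0.00166848, -0.05845835, -0.07779713]))
```

Call:
{"name": "jog_arm", "arguments": {"plan": [[[0, 0, 0], [0.0001, 0.0015, 0.015], 0], [[0, 0, 0], [0.0001, 0.0015, 0.035], 0], [[0, 0, 0], [0.0001, 0.0015, 0.055], 0], [[0, 0, 0], [0.0001, 0.0015, 0.066], 0], [[0, 0, 0], [0.0001, 0.0015, 0.072], 0], [[0, 0, 0], [0.0001, 0.0015, 0.075], 0], [[0, 0, 0], [0.0001, 0.0015, 0.076], 0], [[0, 0, 0], [0.0001, 0.0015, 0.076], 0]]}}

```text
time: 51.98
tcp_pos: [0.6166, 0.0466, 0.1766]
eef_rot: [0.0, 0.039, 0.999, 0.0]
force: [0.0, -0.4, -5.5]
finger_gap: 0.0142
```

```bash
python3 - <<'E'
from ch import *
p,r,s=tool();print(p,s["force"])
print(go([.6161,.0466,.172],down(np.radians(85.6))))
d=robot.get_image("wrist"); c=p[:2].copy()
for _ in range(3):
    P=rim(d,c,p[2]-.0867+.065,.078); x,f=circ(P); c=x[:2]
print("rim",x,len(P))
E
```

```text
[0.61657621 0.04662616 0.17659246] [ 0.02752227 -0.4486758  -5.53058817]
(array([ 0.0005, -0.0001,  0.0046]), array([ 0.00091974,  0.00085389, -0.07709464]))
rim [0.61678978 0.04587675 0.07728492] 124
```

Chamber rim centre (0.6168, 0.0459) versus tank (0.6165, 0.0460): good. Lower to contact.

Call:
{"name": "jog_arm", "arguments": {"plan": [[[0, 0, 0], [0.0003, 0.0001, 0.001], 0], [[0, 0, 0], [0.0003, 0.0001, 0.002], 0], [[0, 0, 0], [0.0003, 0.0001, 0.003], 0], [[0, 0, 0], [0.0003, 0.0001, 0.004], 0], [[0, 0, 0], [0.0003, 0.0001, 0.0045], 0]]}}

```text
time: 52.65
tcp_pos: [0.6162, 0.0468, 0.1719]
eef_rot: [-0.0, 0.039, 0.999, -0.0]
force: [0.3, -1.4, -6.1]
finger_gap: 0.0143
```

Call:
{"name": "jog_arm", "arguments": {"plan": [[[0, 0, 0], [0, 0, 0.0005], 0], [[0, 0, 0], [0, 0, 0.001], 0], [[0, 0, 0], [0, 0, 0.0012], 0]]}}

```text
time: 53.02
tcp_pos: [0.6163, 0.0468, 0.1711]
eef_rot: [0.0, 0.039, 0.999, 0.0]
force: [-1.3, 0.3, -3.7]
finger_gap: 0.015
```

Call:
{"name": "jog_arm", "arguments": {"plan": [[[0, 0, 0], [0, 0, 0.0004], 0], [[0, 0, 0], [0, 0, 0.0007], 0], [[0, 0, 0], [0, 0, 0.0007], 0]]}}

```text
time: 53.4
tcp_pos: [0.6164, 0.0469, 0.1711]
eef_rot: [0.0, 0.039, 0.999, 0.0]
force: [-1.8, 0.8, 0.8]
finger_gap: 0.0147
```

```bash
python3 - <<'E'
from h import *
p,r,s=tool();print(p,s["force"])
o=[]
for n in ["scene","side"]:
    d=robot.get_image(n);im=d["image"]
    o.append(cv2.resize(im[190:310,255:375] if n=="scene" else im[150:270,180:300],(390,390)))
cv2.imwrite("pics/p17.png",np.hstack(o))
E
```

```text
[0.6163574  0.04685936 0.17110535] [-1.80023871  0.78947105  0.84302223]
```

View pics/p17.png

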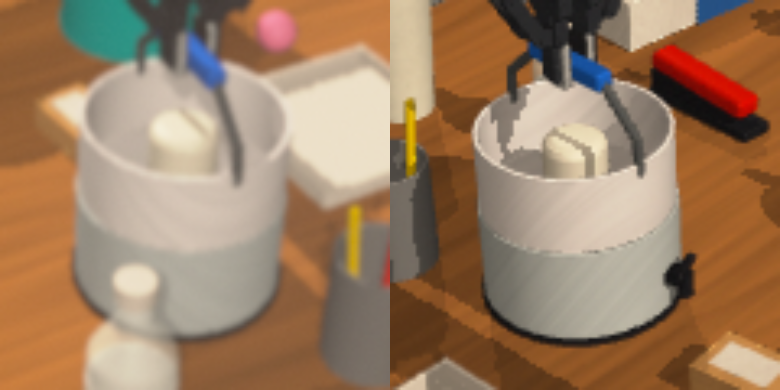

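Weight is now on the tank (force z from −6 to about +1 N). Release and rise.

Call:
{"name": "jog_arm", "arguments": {"plan": [[[0, 0, 0], [0, 0, -0.0003], 20], [[0, 0, 0], [0, 0, -0.0003], 40], [[0, 0, 0], [0, 0, -0.0003], 100], [[0, 0, 0], [0, 0, -0.0003], 100], [[0, 0, 0], [0, 0, -0.0003], 100], [[0, 0, 0], [0, 0, -0.03], 100], [[0, 0, 0], [0, 0, -0.08], 100], [[0, 0, 0], [-0.02, 0, -0.13], 100], [[0, 0, 0], [-0.045, 0, -0.185], 100], [[0, 0, 0], [-0.045, 0, -0.185], 100], [[0, 0, 0], [-0.045, 0, -0.185], 100], [[0, 0, 0], [-0.045, 0, -0.185], 100]]}}

```text
time: 55.0
tcp_pos: [0.6598, 0.0434, 0.354]
eef_rot: [-0.002, 0.039, 0.999, 0.0]
force: [-0.1, -0.5, 1.2]
finger_gap: 0.085
```

```bash
python3 - <<'E'
from ch import *
p,r,s=tool();print(p,s["force"],s["joint_positions"])
d=robot.get_image("wrist");cv2.imwrite("pics/w18.png",d["image"])
c=[.6165,.046]
for _ in range(3):
    P=rim(d,c,.150,.078); x,f=circ(P); c=x[:2]
print("rim",x,len(P),np.median(f)); b=bar(d,.209,(200,40,360,240));print("bar",b)
print(go([.39,-.195,.26],down(np.radians(-78.8))))
E
```

```text
[0.65983557 0.04340469 0.35397546] [-0.12249433 -0.52235282  1.18130246] [-3.20538318e-02  3.14359261e-01  3.17498077e-01  1.57721255e+00
  9.34024142e-05  4.59005861e-02]
rim [0.61711089 0.0458802  0.07732056] 180 0.0001380125970558005
bar (array([0.61548044, 0.04582686]), array([0.61705402, 0.04610777]), (14.263975143432617, 82.47777557373047), np.float64(-4.677564608517631), array([ 269,   84,   18,  102, 1737], dtype=int32))
(array([ 0.2501, -0.2587,  0.0948]), array([-2.64566055e-01, -3.38690989e-02,  1.64329496e+02]))
```

View pics/w18.png

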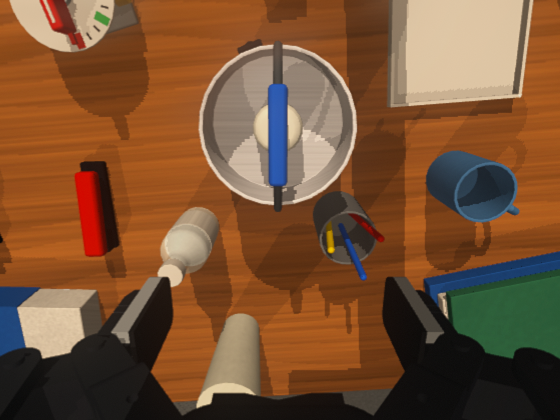

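```bash
python3 - <<'E'
from h import *
print(go([.531,-.167,.27],down(np.radians(101.2))))
E
```

```text
(array([ 0.1118, -0.2198,  0.0844]), array([  0.02347045,  -0.18333772, -15.67029476]))
```

Call:
{"name": "jog_arm", "arguments": {"plan": [[[0, 0, -5], [0.02, -0.04, 0], 100], [[0, 0, -10], [0.04, -0.09, 0], 100], [[0, 0, -15.7], [0.07, -0.14, 0.01], 100], [[0, 0, -15.7], [0.1, -0.19, 0.04], 100], [[0, 0, -15.7], [0.112, -0.22, 0.084], 100], [[0, 0, -15.7], [0.112, -0.22, 0.084], 100], [[0, 0, -15.7], [0.112, -0.22, 0.084], 100], [[0, 0, -15.7], [0.112, -0.22, 0.084], 100]]}}

```text
time: 56.05
tcp_pos: [0.5323, -0.1669, 0.2722]
eef_rot: [-0.0, -0.099, 0.995, -0.0]
force: [0.8, -0.2, 0.1]
finger_gap: 0.0854
```

```bash
python3 valve.py 2;python3 - <<'E'
from h import *
print(go([.4622,-.1805,.061],down(np.radians(101.2))))
E
```

```text
[278.78445811  98.55931256]
lever [ 0.47282437 -0.17874308] 10.969533835274806 opening -0.23046616472519332
(array([0.0715, 0.0006, 0.2113]), array([-0.05915249, -0.00702862,  0.11957597]))
```

View pics/vc2.png

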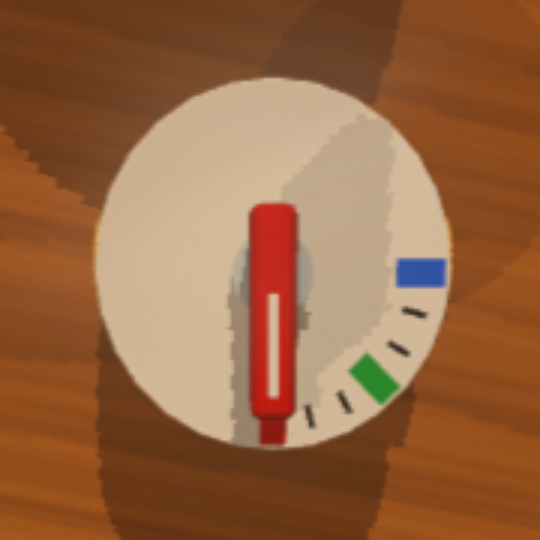

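Still shut. Descend on the hub and pinch.

Call:
{"name": "jog_arm", "arguments": {"plan": [[[0, 0, 0], [0.03, 0.0006, 0.03], 100], [[0, 0, 0], [0.0715, 0.0006, 0.07], 100], [[0, 0, 0], [0.0715, 0.0006, 0.11], 100], [[0, 0, 0], [0.0715, 0.0006, 0.16], 100], [[0, 0, 0], [0.0715, 0.0006, 0.19], 100], [[0, 0, 0], [0.0715, 0.0006, 0.207], 100], [[0, 0, 0], [0.0715, 0.0006, 0.209], 100], [[0, 0, 0], [0.0715, 0.0006, 0.209], 100], [[0, 0, 0], [0.0715, 0.0006, 0.209], 100]]}}

```text
time: 57.22
tcp_pos: [0.4637, -0.181, 0.0647]
eef_rot: [0.001, -0.099, 0.995, -0.001]
force: [0.1, -0.2, -0.8]
finger_gap: 0.0852
```

```bash
python3 - <<'E'
from h import *
print(go([.4622,-.1805,.062],down(np.radians(101.2))))
E
```

```text
(array([0.0013, 0.0008, 0.0027]), array([-0.16673461,  0.12018214,  0.1445854 ]))
```

Call:
{"name": "jog_arm", "arguments": {"plan": [[[0, 0, 0.1], [0.0013, 0.0008, 0.002], 60], [[0, 0, 0.1], [0.0013, 0.0008, 0.002], 30], [[0, 0, 0.1], [0.0013, 0.0008, 0.002], 0], [[0, 0, 0.1], [0.0013, 0.0008, 0.002], 0], [[0, 0, 0.1], [0.0013, 0.0008, 0.002], 0], [[0, 0, 0.1], [0.0013, 0.0008, 0.002], 0]], "newtons": 40}}

```text
time: 57.98
tcp_pos: [0.4621, -0.18, 0.0629]
eef_rot: [0.001, -0.098, 0.995, -0.001]
force: [-2.1, 3.1, 4.1]
finger_gap: 0.0132
```

```bash
python3 - <<'E'
from h import *
p,r,s=tool();y=r.as_matrix()[:,1];print(p,np.degrees(np.arctan2(y[1],y[0])),s["wrist_torque"],s["force"])
E
```

```text
[ 0.46208667 -0.1800214   0.06286377] 101.25594558554461 [ 0.64609523  0.30005255 -0.04034826] [-2.11923224  3.10403538  4.09425251]
```

Call:
{"name": "jog_arm", "arguments": {"plan": [[[0, 0, -7], [0, 0, 0], 0], [[0, 0, -15], [0, 0, 0], 0], [[0, 0, -23], [0, 0, 0], 0], [[0, 0, -31], [0, 0, 0], 0], [[0, 0, -38], [0, 0, 0], 0], [[0, 0, -43], [0, 0, 0], 0], [[0, 0, -45], [0, 0, 0], 0], [[0, 0, -45], [0, 0, 0], 0], [[0, 0, -45], [0, 0, 0], 0]]}}

```text
time: 59.1
tcp_pos: [0.4623, -0.1803, 0.0629]
eef_rot: [0.001, -0.471, 0.882, -0.002]
force: [1.1, 0.7, 1.9]
finger_gap: 0.0126
```

```bash
python3 - <<'E'
from h import *
p,r,s=tool();y=r.as_matrix()[:,1];print(p,np.degrees(np.arctan2(y[1],y[0])),s["wrist_torque"],s["force"])
d=robot.get_image("wrist");cv2.imwrite("pics/w19.png",d["image"])
E
```

```text
[ 0.46231735 -0.18027511  0.06289488] 146.2280507702309 [ 0.06183322 -0.07804284  0.05704982] [1.07547683 0.73683315 1.87646387]
```

View pics/w19.png

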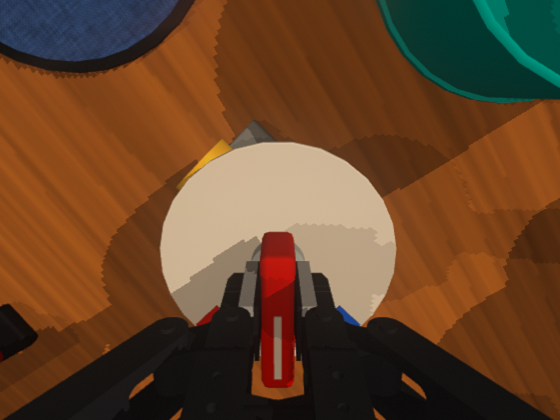

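Call:
{"name": "jog_arm", "arguments": {"plan": [[[0, 0, -45], [0, 0, 0], 20], [[0, 0, 0], [0, 0, 0], 40]]}}

```text
time: 59.4
tcp_pos: [0.462, -0.1804, 0.0626]
eef_rot: [0.0, -0.47, 0.883, -0.001]
force: [0.8, 0.2, 0.4]
finger_gap: 0.0337
```

I mistakenly left a −45° turn in the first row of that call, so the lever may have been nudged while the fingers opened. I'll lift clear and measure it.

Call:
{"name": "jog_arm", "arguments": {"plan": [[[0, 0, 0], [0, 0, 0], 100], [[0, 0, 0], [0, 0, 0], 100], [[0, 0, 0], [0, 0, 0], 100], [[0, 0, 0], [0, 0, -0.03], 100], [[0, 0, 0], [0, 0, -0.08], 100], [[0, 0, 0], [-0.03, 0, -0.14], 100], [[0, 0, 0], [-0.07, 0, -0.2], 100], [[0, 0, 0], [-0.07, 0, -0.2], 100], [[0, 0, 0], [-0.07, 0, -0.2], 100], [[0, 0, 0], [-0.07, 0, -0.2], 100]]}}

```text
time: 60.65
tcp_pos: [0.4991, -0.1218, 0.2604]
eef_rot: [-0.001, -0.47, 0.883, -0.0]
force: [0.2, 0.1, -1.1]
finger_gap: 0.0853
```

```bash
python3 valve.py 3
```

```text
[275.19241906 102.15876861]
lever [ 0.4672914  -0.17246377] 58.45128624540049 opening 47.25128624540049
```

View pics/vc3.png

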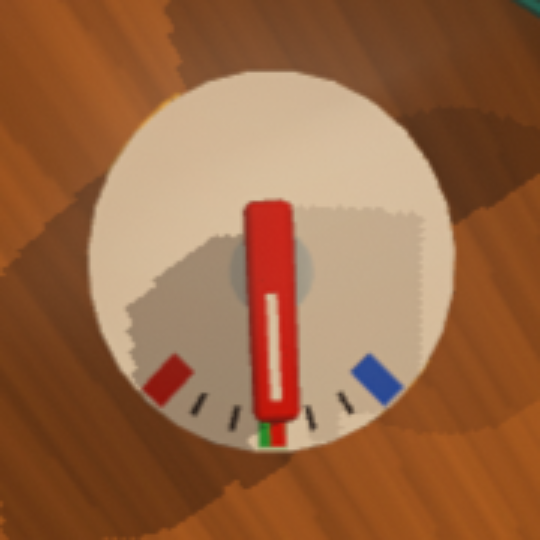

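```bash
python3 - <<'E'
from h import *
print(go([.4622,-.1805,.063],down(np.radians(146.2))))
E
```

```text
(array([ 0.0688, -0.0025,  0.1973]), array([ 0.06583992, -0.1053457 , -0.1698964 ]))
```

Call:
{"name": "jog_arm", "arguments": {"plan": [[[0, 0, -2.4], [0.03, -0.0025, 0.02], 100], [[0, 0, -2.4], [0.0688, -0.0025, 0.06], 100], [[0, 0, -2.4], [0.0688, -0.0025, 0.1], 100], [[0, 0, -2.4], [0.0688, -0.0025, 0.15], 100], [[0, 0, -2.4], [0.0688, -0.0025, 0.18], 100], [[0, 0, -2.4], [0.0688, -0.0025, 0.195], 100], [[0, 0, -2.4], [0.0688, -0.0025, 0.196], 100], [[0, 0, -2.4], [0.0688, -0.0025, 0.196], 100], [[0, 0, -2.4], [0.0688, -0.0025, 0.196], 100]]}}

```text
time: 61.82
tcp_pos: [0.4635, -0.1812, 0.0658]
eef_rot: [-0.0, -0.488, 0.873, -0.001]
force: [-0.1, -0.0, -0.3]
finger_gap: 0.0855
```

```bash
python3 - <<'E'
from h import *
print(go([.4622,-.1805,.063],down(np.radians(148.4))),go([.4622,-.1805,.063],down(np.radians(146.2)))[1])
E
```

```text
(array([0.0001, 0.0014, 0.0028]), array([-0.09539448, -0.09413762,  0.03480833])) [-0.09719026 -0.09229479  2.23480733]
```

Call:
{"name": "jog_arm", "arguments": {"plan": [[[0, 0, 0], [0.0001, 0.0014, 0.002], 60], [[0, 0, 0], [0.0001, 0.0014, 0.002], 30], [[0, 0, 0], [0.0001, 0.0014, 0.002], 0], [[0, 0, 0], [0.0001, 0.0014, 0.002], 0], [[0, 0, 0], [0.0001, 0.0014, 0.002], 0], [[0, 0, 0], [0.0001, 0.0014, 0.002], 0], [[0, 0, 1.2], [0.0001, 0.0014, 0.002], 0], [[0, 0, 2.3], [0.0001, 0.0014, 0.002], 0], [[0, 0, 2.3], [0.0001, 0.0014, 0.002], 0], [[0, 0, 2.3], [0.0001, 0.0014, 0.002], 0]], "newtons": 40}}

```text
time: 63.08
tcp_pos: [0.4622, -0.1805, 0.0639]
eef_rot: [-0.0, -0.47, 0.883, -0.001]
force: [-2.3, 0.8, 4.9]
finger_gap: 0.0133
```

Call:
{"name": "jog_arm", "arguments": {"plan": [[[0, 0, 0], [0, 0, 0], 20], [[0, 0, 0], [0, 0, 0], 60], [[0, 0, 0], [0, 0, 0], 100], [[0, 0, 0], [0, 0, 0], 100], [[0, 0, 0], [0, 0, -0.03], 100], [[0, 0, 0], [0, 0, -0.08], 100], [[0, 0, 0], [-0.03, 0, -0.14], 100], [[0, 0, 0], [-0.07, 0, -0.2], 100], [[0, 0, 0], [-0.07, 0, -0.2], 100], [[0, 0, 0], [-0.07, 0, -0.2], 100], [[0, 0, 0], [-0.07, 0, -0.2], 100]]}}

```text
time: 64.45
tcp_pos: [0.4996, -0.1219, 0.2617]
eef_rot: [-0.002, -0.47, 0.883, 0.0]
force: [0.4, 0.1, -1.0]
finger_gap: 0.0852
```

```bash
python3 valve.py 4
```

```text
[275.34300347 102.11345979]
lever [ 0.4678067  -0.17242885] 56.13509205822096 opening 44.93509205822096
```

View pics/vc4.png

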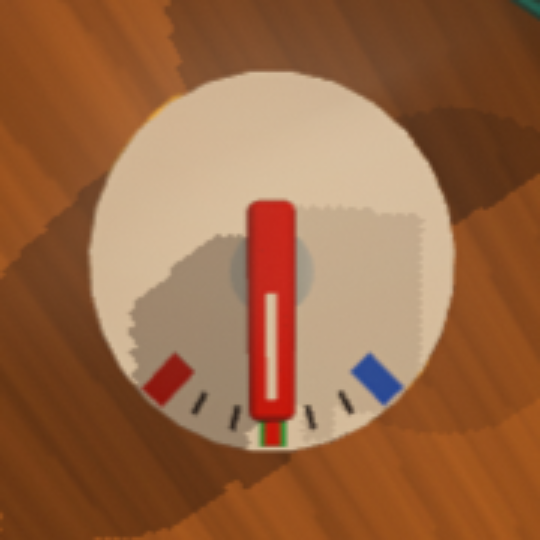

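The pointer is centred on green (44.9° measured). One last look at the whole scene before I hand in.

```bash
python3 - <<'E'
from h import *
o=[cv2.resize(robot.get_image(n)["image"],(400,300)) for n in ["scene","side"]]
cv2.imwrite("pics/fin.png",np.hstack(o))
E
```

```text
(no output)
```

View pics/fin.png

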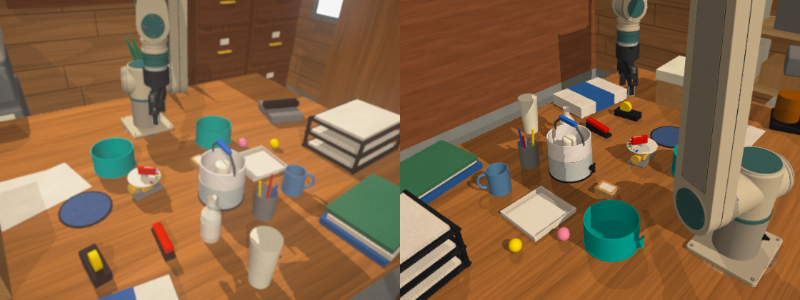

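```bash
python3 -c "
from workcell import robot
print(robot.hand_in())"
```

```text
the job is handed in; nothing more can be done
None
```

The job is done and handed in at about 64.5 s of the 210 s allowed. I shut the valve and stood the chamber on the mat. I then lowered the two terracotta balls present onto the tank floor, put the chamber back, and opened the valve to half.

**Last checks:**
- **Chamber on the mat:** it stood about 0.6 mm from the mat's centre.
- **Balls:** both were seen in the tank and the tray was empty before I closed it. The pink and yellow balls stayed where they were.
- **Chamber on the tank:** its rim is about 0.6 mm from the tank's centre.
- **Valve:** it read 0° (shut) before the chamber came off and before the final opening. It now reads 44.9°, with the pointer centred on green.
- **Other things on the counter:** none looked moved in the final pictures.

**What went wrong or disagreed:**
- **Fingertip position:** the fingertips showed about 28 mm higher in the pictures than the stated tool frame implies. My first pinch closed just above the valve lever and missed it, with no noticeable contact force, and I corrected for the offset after that.
- **Valve overshoot:** while letting go of the lever I left a wrong turn in one row, which pushed it to about 47°. I gripped it again and set it back to 45°.

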